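# Tip the heavy pattern weights into their bin and hang up the push block

## Task

Take the push block down from its peg and use its notched nose to slide every pattern weight along the raised slide board and over the open edge, so that it tips into the weight bin; the weights are too heavy to lift, and the gripper itself must not handle or push them. When all the weights lie in the bin, hang the push block back on the peg by its eye and let go. Leave the other things on the bench where they are.

Things in the scene. Friction and masses are not known exactly. Their poses are not given: they have to be found in the camera images.
- slide_board: Fixed wooden board on two supports, 215 x 225 mm, top 130 mm above the bench. Origin: centre of its underside (bench height), z up, +x toward the open drop edge at the bin (x = +107.5 mm). The edge at x = -107.5 mm is open too, about 10 mm from a brown drawer cabinet 235 mm high. Curbs 12 mm high run along both sides (inner faces y = +/-107.5 mm).
- drop_edge (a point): Middle of the board's drop edge, at the height of its top; same axes as the board.
- bin_wall (a point): Fixed open grey steel bin against the board's drop edge, outside 140 (x) x 250 (y) mm, rim 115 mm above the bench, 4 mm walls, floor about 4 mm thick. This point: middle of the foot of the wall next to the board, outer face (bench height); same axes as the board: the bin reaches from x = 0 to 140 mm, y = -125 to 125 mm.
- weight_1: Round grey pattern weight, about 1.8 kg, one of two or three alike on the board (an absent one reads None): body 57 mm in diameter and 34 mm high, with a 24 mm knob up to 55 mm. Origin: centre of its underside, z up.
- weight_2: As weight_1.
- weight_3: As weight_1.
- push_block: Wooden push block, 0.12 kg. Origin: centre of its underside, under the upright plate; z up, x forward to the nose. Sole x = -16 to 25 mm, 44 mm wide (y). The black nose, z = 14 to 34 mm, is a shallow V notch: a weight nested in it has its centre 46 mm ahead of the origin. Plate 14 mm thick (x), 40 mm wide (y), solid from z = 14 to 72 mm: grip it from above across the 40 mm at z about 42 mm.
- eye (a point): Centre of the push block's eye, 86 mm above its underside: a slot through the plate along x, 24 mm wide (y), from z = 72 to 100 mm of the block, whose top is at 109 mm. At the start the block hangs upright by it on the peg, nose toward the peg's free end.
- peg_stand: Fixed steel stand: a post 14 mm in diameter and 322 mm high. Origin: centre of its underside. At z = 310 mm a level peg, 9 mm in diameter, points along the stand's local -x; its ball end, 14 mm in diameter, has its centre 80 mm from the post's axis.
- peg_mid (a point): Point on the peg's axis 50 mm from the post's axis, 310 mm above the bench; axes of the stand. Hung, the block's origin is about 95 mm below the peg's axis.
- swatch_ring: Bystander: ring of leather swatches, 48 x 86 x 26 mm, origin centre of underside.
- thread_cone: Bystander: black cone of thread, 52 mm in diameter, 51 mm high, origin centre of underside.

How it is judged:
By the outcome, as a careful person would: the job done as asked, in the order asked, and still so for the second after the job is handed in, with the robot touching nothing.
Of weight_1, weight_2, weight_3 only 2 to 3 are there at a start; the rules pass over those that are not, and their reading is None.
At some moment in a run one of weight_1, weight_2, weight_3 may be knocked a few centimetres aside while the robot is not near it.
It also fails if it takes over 189 s, if anything falls off the work surface, if the arm or the gripper's body presses on something with over 40 N, if the wrist force passes 120 N, or if a joint passes its speed limit or range.

## Robot

A 6-joint arm with a two-finger parallel gripper is mounted at the origin on the work surface; the furniture and walls round the work are solid. World frame = base frame: x ahead of the robot, y to its left, z up, the work surface at z = 0. Lengths are in mm, angles in rad, forces in N, time in s.
With the tool pointing down it reaches from about 350 to 775 mm from the base axis. Payload 7.3 kg.
Tool frame: the origin (TCP) lies between the finger pads; the fingertips stand 25 mm ahead of it and the grasp point (between the pads) lies 6 mm ahead of it; z points along the fingers, y is the line along which they close (so a half turn about z gives the same grasp; the last joint's range is limited). The gripper opens to 92 mm and grips with 3 to 60 N. Pads are 19 mm wide; open, the fingers measure 130 mm over their backs; the gripper's body (75 mm by 190 mm) begins 47 mm behind the grasp point.
Start: joints at [-1.38, 0.342, 1.524, -0, 1.275, -0.146], TCP at [173.518, -495.514, 251.741] pointing down, gripper open.
Joint ranges: [-2.53, 2.53], [-0.77, 2.02], [0.04, 2.7], [-1, 4.14], [0.28, 2.66], [-3.11, 3.11]. Speed limits (rad/s): [2.57, 2.57, 3.14, 3.14, 3.14, 3.14].

## Interface

Orientations are given as [roll, pitch, yaw] about the fixed x, y, z axes, in that order (R = Rz(yaw) Ry(pitch) Rx(roll)).
In Python, from plant import bot gives the robot as it stands.
- The arm moves only by the tool play_rows, never from a script. Its argument "commands" is a list of rows, each an object of numbers: "x", "y", "z": the shift along the tool's x, y, z in m; "twist": the turn about the tool's z in degrees. In form: [{"x": .., "y": .., "z": .., "twist": ..}, ...]. A call has exactly 8 rows; each row is the pose to reach, as a shift and turn from the pose commanded when the call began, along the tool's axes at that moment; what a row does not reach only later rows make up. A row lasts 1/10 s, in which the tool goes at most 50 mm and 8.59 degrees, less where a joint would pass 70% of its speed; a pose out of reach is approached as far as the arm can. A call with a gripper value outside its range is refused whole. "jaw" is the closure, from 0 (fully open) to 1 (shut), set as the call begins (left out, the last holds). The fingers move at their own pace and stop on an object; the grip force is fixed at half the most. Time passes only in rows, so rows that repeat a pose let the fingers close, or fill a call up. It gives the time, the measured TCP pose, the force, the opening and the grip force at its end, in the units of the state.
- bot.get_obs(): the state, without advancing time (a new reading comes with each control period).
- bot.capture(name): name is "scene" or "top" or "wrist"; returns a dict with "pixels" (420x560x3 uint8, red, green, blue), "fx", "fy", "cx", "cy" (pixels), "k1" (the pictures are not rectified: a ray, as slopes to the right and down, at radius r is drawn at 1 + k1 r^2 times it, then the intrinsics apply), "eye" and "rotation" of the camera in the world. Camera axes: x right, y down, z forward; pixel columns grow to the right and rows downward; lengths in mm; the calibration is good to about 2 mm. A picture is of the moment at which its call begins. There is no depth.
- bot.close_job(): hands the job in; it is judged then, once.
The state is a dict: "time": time; "joint_positions": joint angles; "dq": joint speeds; "tau": joint torques, N m; "tool_pos": TCP position; "tcp_rot": TCP orientation; "contact_force": force on the tool from outside, world axes, zero at the start; "moment": the same for the moment, N m; "grip_width": finger opening in mm; "finger_force": force on a finger pad.
Only numpy, scipy, OpenCV 4.12 (cv2) and the standard library are available. Lean on these libraries where they do the work, as an engineer would, in place of code of your own. Each camera call takes 0.05 s, during which the arm holds its last target. There are 200 camera calls.

## Working session

There is one attempt and no reset: what is moved stays moved. The work goes in short steps, Python scripts to look and compute and a tool call to move; the robot and the scene stay as the last step left them, time stands still between calls to the robot, and variables do not carry over. Pictures are saved under pics/ and viewed, at most 14 in all, crops included, and the job is handed in when it is done.

Besides the shell and the picture viewer there is one more tool, called after "Emit:" as name([rows], argument=value, ...), one row to a line, values as JSON. play_rows: Moves the arm, as the interface text tells. Its arguments: {"type":"object","properties":{"commands":{"type":"array"},"jaw":{"type":"number"}},"required":["commands"]}

```bash
mkdir -p pics
cat > h.py <<'E'
import numpy as np, cv2
from plant import bot
def shot(cam,name):
    c=bot.capture(cam); cv2.imwrite(f'pics/{name}.png',cv2.cvtColor(np.asarray(c['pixels'],np.uint8),cv2.COLOR_RGB2BGR))
    d={k:np.array(c[k]) for k in c}; np.savez(f'pics/{name}.npz',**d); return d
def load(name): return dict(np.load(f'pics/{name}.npz'))
def ray(c,u,v):
    xd,yd=(u-c['cx'])/c['fx'],(v-c['cy'])/c['fy']; x,y=xd,yd
    for _ in range(20):
        s=1+c['k1']*(x*x+y*y); x,y=xd/s,yd/s
    return c['rotation']@np.array([x,y,1.])
def atz(c,u,v,z):
    d=ray(c,u,v); e=c['eye']; return e+d*(z-e[2])/d[2]
def tri(obs):
    A=np.zeros((3,3));b=np.zeros(3)
    for c,u,v in obs:
        d=ray(c,u,v);d/=np.linalg.norm(d);P=np.eye(3)-np.outer(d,d);A+=P;b+=P@c['eye']
    return np.linalg.solve(A,b)
def proj(c,p):
    q=c['rotation'].T@(np.array(p,float)-c['eye']);x,y=q[:2]/q[2];s=1+c['k1']*(x*x+y*y)
    return np.array([c['fx']*x*s+c['cx'],c['fy']*y*s+c['cy']])
E
python3 -c "
from h import *
np.set_printoptions(precision=3,suppress=True)
for n in ['scene','top','wrist']:
    c=shot(n,n+'0');print(n,c['eye'],c['rotation'].tolist(),c['fx'],c['k1'])
print(bot.get_obs())"
```

```text
scene [ -41.699  900.903 1004.369] [-2.373912266691341, -0.011313943389633652, -2.5123050151830943] 539.0554070159127 0.040978758795031656
top [ 260.068  246.533 1031.795] [-2.98556753838242, 0.006897489431156423, -1.5866868249998758] 390.7835645442049 -0.06000737501328107
wrist [ 248.057 -469.642  384.216] [2.846617095547779, 0.00023961643908765318, -1.233571062773707] 313.0142961602705 -0.06323006031447316
{'time': 0.15, 'joint_positions': array([-1.38 ,  0.343,  1.525,  0.   ,  1.275, -0.146]), 'dq': array([ 0.   , -0.003, -0.002, -0.001,  0.   , -0.   ]), 'tau': array([  0.001, -43.147, -24.435,   0.072,   0.054,  -0.   ]), 'tool_pos': array([ 173.454, -495.238,  251.193]), 'tcp_rot': array([-3.14 , -0.   ,  0.337]), 'contact_force': array([ 1.135,  0.236, -0.031]), 'moment': array([0.03 , 0.037, 0.027]), 'finger_force': 0.0, 'grip_width': 91.94531513516935}
```

Run:
```python
s=open('h.py').read()
s=s.replace("import numpy as np, cv2","import numpy as np, cv2\nfrom scipy.spatial.transform import Rotation as Ro")
s=s.replace("d={k:np.array(c[k]) for k in c};","d={k:np.array(c[k]) for k in c}; d['rotation']=Ro.from_euler('xyz',d['rotation']).as_matrix();")
open('h.py','w').write(s)
from h import *
for n in ['scene','top','wrist']:
    c=load(n+'0'); c['rotation']=Ro.from_euler('xyz',c['rotation']).as_matrix(); np.savez(f'pics/{n}0.npz',**c); print(c['rotation'][:,2])
```

```text
[ 0.40216125 -0.56623187 -0.71947745]
[ 0.15548149  0.00434362 -0.98782926]
[-0.27441812 -0.09597298 -0.95680922]
```

View pics/scene0.png

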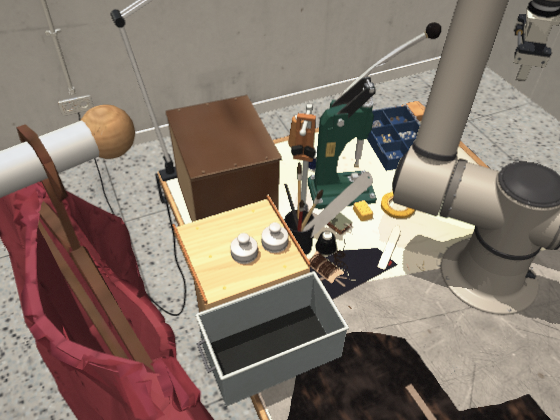

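View pics/top0.png

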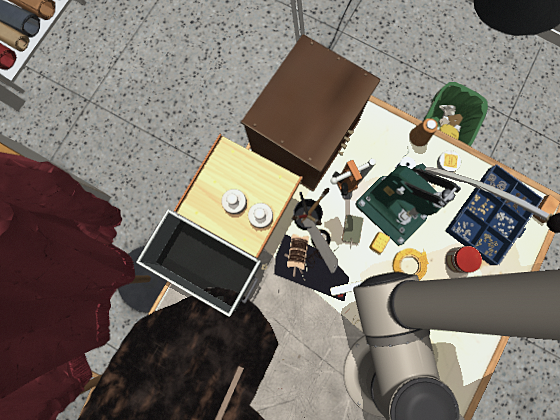

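Run:
```python
import cv2,numpy as np
a=cv2.imread('pics/scene0.png')[90:290,220:400];b=cv2.imread('pics/top0.png')[130:290,200:400]
a=cv2.resize(a,(390,433),interpolation=cv2.INTER_CUBIC)
b=cv2.resize(b,(400,320),interpolation=cv2.INTER_CUBIC)
o=np.zeros((433,790,3),np.uint8);o[:,:390]=a;o[:320,390:790]=b
cv2.imwrite('pics/crop0.png',o)
```

```text
(no output)
```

View pics/crop0.png

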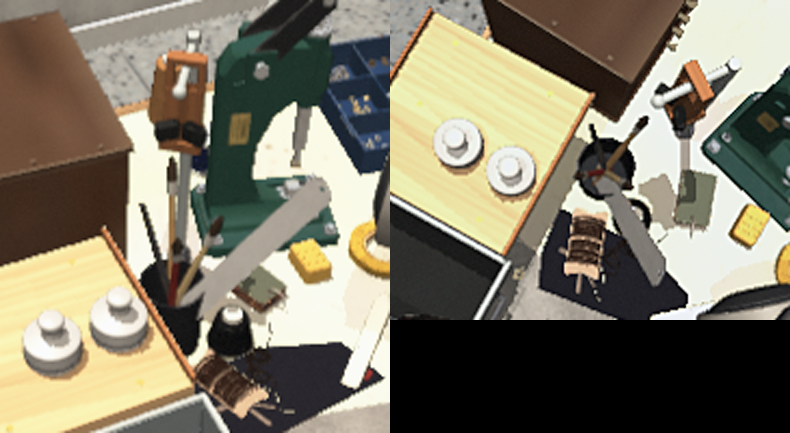

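Run:
```python
from h import *
np.set_printoptions(precision=1,suppress=True)
t=load('top0');s=load('scene0')
print('ball',atz(t,334.5,180.5,310),tri([(t,334.5,180.5),(s,303,131.5)]))
print('post',atz(t,372.5,162.5,322),tri([(t,372.5,162.5),(s,309.5,106.6)]))
for u,v in [(222,136),(302,177)]: print('curb corner',atz(t,u,v,142))
for tu,tv,su,sv in [((457-390)/2+200,139/2+130,220+52/2.167,90+325/2.165),((511-390)/2+200,167/2+130,220+119/2.167,90+300/2.165)]:
    print('w',tri([(t,tu,tv),(s,su,sv)]),atz(t,tu,tv,185))
# bin rim corners
for u,v in [(138,263),(172,212),(232,314),(264,258)]: print('bin',atz(t,u,v,115))
print('cone?',[atz(t,(632-390)/2+200,213/2+130,20)],'swatch',atz(t,298,253,20))
```

```text
ball [426.8 151.  310. ] [427.3 151.7 312.2]
post [457.5  79.7 322. ] [459.6  79.5 318.8]
curb corner [579.2 392.7 142. ]
curb corner [475.3 204.4 142. ]
w [420.9 361.4 169.8] [416.7 358.6 185. ]
w [387.8 300.7 172.5] [384.4 299.2 185. ]
bin [281.8 593.2 115. ]
bin [401.9 515.3 115. ]
bin [162.9 370.8 115. ]
bin [289.7 296.2 115. ]
cone? [array([345.7, 153. ,  20. ])] swatch [304.2 213.6  20. ]
```

Run:
```python
from h import *
np.set_printoptions(precision=1,suppress=True)
t=load('top0');s=load('scene0')
print('leverball',tri([(t,553,223),(s,433,30)]))
# brush tips: crop scene(214,228),(172,165),(142,207); crop top (642,122),(592,128)
S=lambda a,b:(s,220+a/2.167,90+b/2.165);T=lambda a,b:(t,(a-390)/2+200,b/2+130)
print('brush',tri([S(217,226),T(643,122)]),tri([S(142,207),T(591,128)]),tri([S(172,165),T(643,122)]))
print('blade end',tri([S(324,184),T(658,278)]))
print('press',tri([(t,405,215),(s,332,190)]))
b=cv2.imread('pics/top0.png')[120:330,120:400];b=cv2.resize(b,(784,588),interpolation=cv2.INTER_CUBIC)
def fit(c,yaw): pass
x=np.array([np.cos(np.radians(152.2)),np.sin(np.radians(152.2))]);y=np.array([-x[1],x[0]])
def draw(pts,col):
    p=np.array([(proj(t,q)-[120,120])*2.8 for q in pts]).astype(int)
    cv2.polylines(b,[p],True,col,1)
def rect(c,x0,x1,y0,y1,z): return [np.r_[c+x*a+y*d,z] for a,d in [(x0,y0),(x1,y0),(x1,y1),(x0,y1)]]
E=np.array([342.,403.])
draw(rect(E,0,140,-125,125,115),(0,0,255));draw(rect(E,-215,0,-107.5,107.5,130),(255,0,0));draw(rect(E,-215,0,-112.5,112.5,142),(0,160,0))
for p in [(421,361),(388,301)]:
    pass
p=np.array([457.5,79.7]);f=np.array([426.8,151])-p;f/=np.hypot(*f)
draw([np.r_[p,310],np.r_[p+80*f,310]],(255,0,255))
cv2.imwrite('pics/ov1.png',b)
```

```text
leverball [ 324.3 -184.   425.9]
brush [413.8 138.6 140.1] [424.2 212.4 206.1] [426.6 157.8 221.2]
blade end [263.3 155.6 284.1]
press [430.5 -72.8 -35.8]
```

View pics/ov1.png

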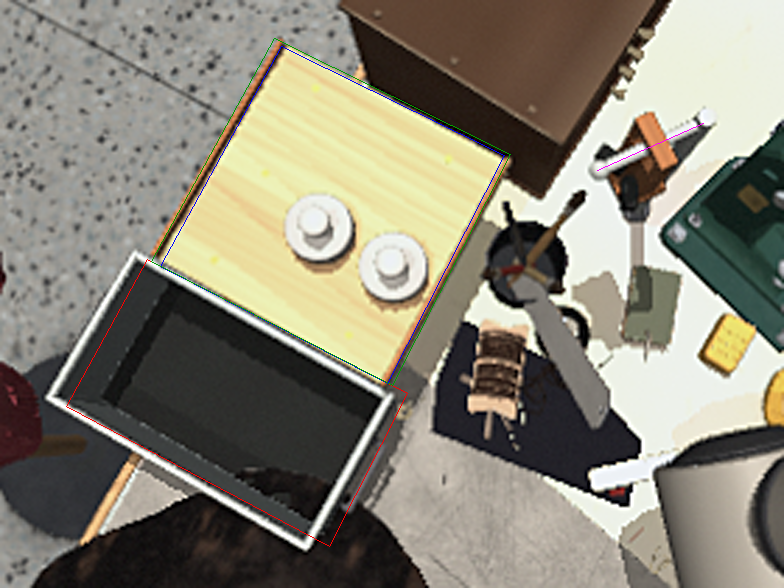

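```bash
cat >> h.py <<'E'
def go(x,y,z,yawdeg,frm=None):
    """shift in tool axes (m) and twist deg from the pose frm (x,y,z,yawdeg; default measured)"""
    if frm is None:
        o=bot.get_obs();p=o['tool_pos'];yw=o['tcp_rot'][2]
    else: p=frm[:3];yw=np.radians(frm[3])
    d=np.array([x,y,z])-p;c,s=np.cos(yw),np.sin(yw)
    r=np.array([c*d[0]+s*d[1],s*d[0]-c*d[1],-d[2]])/1e3
    tw=-((yawdeg-np.degrees(yw)+180)%360-180)
    print('shift',np.round(r,4),'twist',round(tw,2))
E
python3 - <<'E'
from h import *
t=load('top0')
s0=(173.5,-495.5,251.7,np.degrees(.337))
go(400,-230,560,19.3,s0);go(437.7,125.6,450,113.3,(400,-230,560,19.3)); go(420,-50,560,66,(400,-230,560,19.3))
for p in [(352,88,328),(437,126,328),(526,164,328),(387,66,328),(323,99,328)]:print(proj(t,p))
E
```

```text
shift [ 0.3015 -0.1757 -0.3083] twist 0.01
shift [ 0.1531 -0.3232  0.11  ] twist -94.0
shift [ 0.0784 -0.1633  0.    ] twist -46.7
[371.75755103 217.84638351]
[348.94753579 172.71112636]
[326.76684717 127.28091375]
[382.70226733 198.73239445]
[366.50577026 233.84854303]
```

Emit:
play_rows([
  {"z":-0.05},
  {"z":-0.1},
  {"z":-0.15},
  {"z":-0.2},
  {"z":-0.25},
  {"z":-0.31},
  {"z":-0.31},
  {"z":-0.31},
], jaw=0)

```text
invalid input at $.commands[0]: expected keys x, y, z, twist
```

Emit:
play_rows([
  {"x":0,"y":0,"z":-0.05,"twist":0},
  {"x":0,"y":0,"z":-0.1,"twist":0},
  {"x":0,"y":0,"z":-0.15,"twist":0},
  {"x":0,"y":0,"z":-0.2,"twist":0},
  {"x":0,"y":0,"z":-0.25,"twist":0},
  {"x":0,"y":0,"z":-0.308,"twist":0},
  {"x":0,"y":0,"z":-0.308,"twist":0},
  {"x":0,"y":0,"z":-0.308,"twist":0},
], jaw=0)

```text
time: 0.95
tool_pos: [173.6, -495.8, 561.2]
tcp_rot: [3.138, 0.001, 0.337]
contact_force: [0.1, 0.3, -1.0]
grip_width: 91.4
finger_force: 0.0
```

Emit:
play_rows([
  {"x":0.04,"y":-0.023,"z":0,"twist":0},
  {"x":0.08,"y":-0.047,"z":0,"twist":0},
  {"x":0.12,"y":-0.07,"z":0,"twist":0},
  {"x":0.16,"y":-0.093,"z":0,"twist":0},
  {"x":0.2,"y":-0.117,"z":0,"twist":0},
  {"x":0.24,"y":-0.14,"z":0,"twist":0},
  {"x":0.28,"y":-0.163,"z":0,"twist":0},
  {"x":0.3015,"y":-0.1757,"z":0,"twist":0},
])

```text
time: 1.75
tool_pos: [401.4, -227.3, 558.0]
tcp_rot: [-3.138, 0.001, 0.34]
contact_force: [0.6, -0.6, -0.8]
grip_width: 91.4
finger_force: 0.0
```

Emit:
play_rows([
  {"x":0.016,"y":-0.034,"z":0,"twist":-8},
  {"x":0.032,"y":-0.068,"z":0,"twist":-16},
  {"x":0.048,"y":-0.102,"z":0,"twist":-24},
  {"x":0.064,"y":-0.136,"z":0,"twist":-32},
  {"x":0.0784,"y":-0.1633,"z":0,"twist":-40},
  {"x":0.0784,"y":-0.1633,"z":0,"twist":-46.7},
  {"x":0.0784,"y":-0.1633,"z":0,"twist":-46.7},
  {"x":0.0784,"y":-0.1633,"z":0,"twist":-46.7},
])

```text
time: 2.55
tool_pos: [420.0, -50.2, 558.5]
tcp_rot: [-3.139, 0.001, 1.148]
contact_force: [1.1, -0.1, -0.0]
grip_width: 91.7
finger_force: 0.0
```

Run:
```python
from h import *
o=bot.get_obs();print(o['time'],o['tool_pos'],o['tcp_rot'],o['contact_force'],o['joint_positions'])
go(437.7,125.6,450,113.3,(420,-50,560,66))
go(437.7,125.6,450,113.3)
```

```text
2.55 [419.97024465 -50.16157305 558.51578093] [-3.13926968e+00  5.25646101e-04  1.14844483e+00] [ 1.10636017 -0.14901867 -0.03413095] [-3.00339976e-01  1.09784174e-01  1.00464876e+00 -2.66570055e-04
  2.02952939e+00  1.21894370e-01]
shift [ 0.1676 -0.0553  0.11  ] twist -47.3
shift [ 0.1676 -0.0559  0.1085] twist -47.5
```

Emit:
play_rows([
  {"x":0.03,"y":-0.01,"z":0,"twist":-8},
  {"x":0.06,"y":-0.02,"z":0,"twist":-16},
  {"x":0.09,"y":-0.03,"z":0,"twist":-24},
  {"x":0.12,"y":-0.04,"z":0.03,"twist":-32},
  {"x":0.15,"y":-0.05,"z":0.06,"twist":-40},
  {"x":0.1676,"y":-0.0553,"z":0.08,"twist":-47.3},
  {"x":0.1676,"y":-0.0553,"z":0.08,"twist":-47.3},
  {"x":0.1676,"y":-0.0553,"z":0.08,"twist":-47.3},
])

```text
time: 3.35
tool_pos: [437.8, 124.9, 479.6]
tcp_rot: [-3.14, 0.0, 1.973]
contact_force: [1.4, -0.7, 1.0]
grip_width: 92.1
finger_force: 0.0
```

Run:
```python
from h import *
np.set_printoptions(precision=1,suppress=True)
c=shot('wrist','w1'); o=bot.get_obs();print(o['tool_pos'],o['tcp_rot'])
print(c['eye'],c['rotation'][:,2])
p=np.array([457.5,79.7]);f=np.array([426.8,151])-p;f/=np.hypot(*f)
for k in (0,50,80): print(proj(c,np.r_[p+k*f,310]))
```

```text
[438.  124.6 480.4] [3.1 0.  2. ]
[407.6 197.  612.7] [ 0.1 -0.3 -1. ]
[276.5 244.9]
[276.3 198.5]
[276.2 168.5]
```

View pics/w1.png

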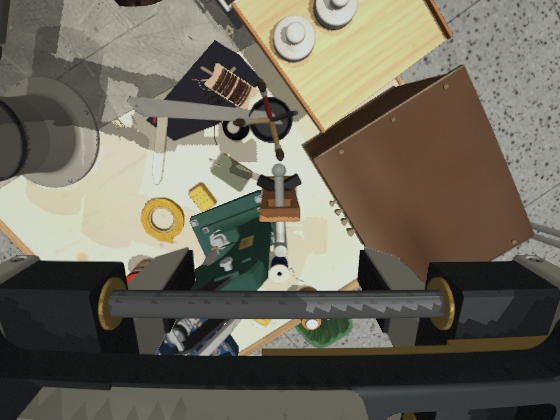

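Run:
```python
from h import *
np.set_printoptions(precision=1,suppress=True)
t=load('top0');s=load('scene0');w=load('w1')
im=cv2.imread('pics/w1.png')[130:310,190:370];cv2.imwrite('pics/w1c.png',cv2.resize(im,(720,720),interpolation=cv2.INTER_CUBIC)[:600])
print(proj(w,(457.5,79.7,322)),atz(w,279,171,310),atz(w,280,271,322))
print('ball',tri([(t,334.5,180.5),(s,303,131.5),(w,279,171)]))
print('post',tri([(t,372.5,162.5),(w,280,271)]))
```

```text
[276.5 249.5] [429.4 152.  310. ] [470.3  59.  322. ]
ball [428.1 151.7 311.7]
post [448.7  91.7 384. ]
```

View pics/w1c.png

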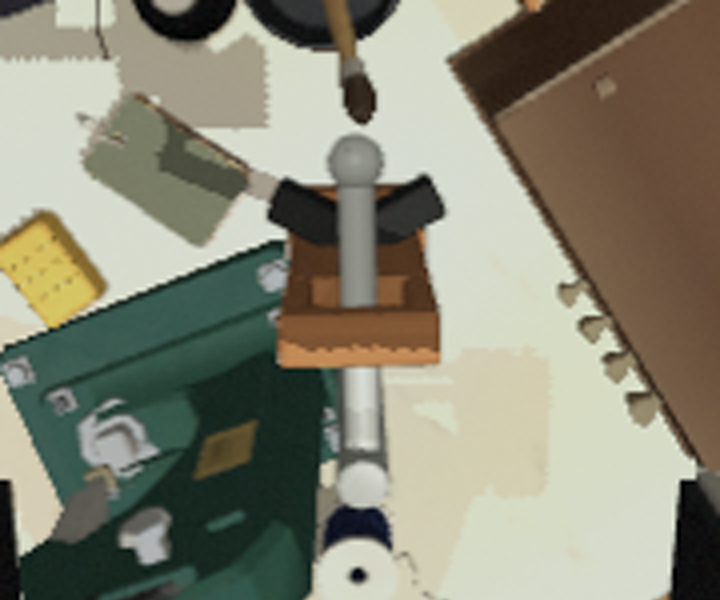

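Run:
```python
from h import *
np.set_printoptions(precision=1,suppress=True)
t=load('top0');s=load('scene0');w=load('w1')
C=lambda a,b:(w,190+a/4,130+b/4)
b=tri([(t,334.5,180.5),(s,303,131.5),C(356,160)]);p=tri([(t,372.5,162.5),(s,309.5,106.6),C(363,484)])
B=atz(*C(356,160),310);P=atz(*C(363,484),322)
print(b,p,B,P,[np.degrees(np.arctan2(*(q[:2])[::-1])) for q in (b-p,B-P)],np.linalg.norm((B-P)[:2]))
print('plate',atz(*C(360,339),324),[atz(*C(*q),324) for q in [(278,318),(440,310),(280,367),(440,364)]])
```

```text
[427.8 152.2 312.2] [461.2  78.5 317.6] [429.  152.9 310. ] [462.1  79.9 322. ] [np.float64(114.33522169818822), np.float64(114.42306548183419)] 80.16171013506582
plate [446.  115.4 324. ] [array([425.8, 112.5, 324. ]), array([460.8, 129.6, 324. ]), array([430.9, 101.2, 324. ]), array([466.4, 117.2, 324. ])]
```

Run:
```python
from h import *
go(445.2,117.2,290,114.5,(437.7,125.6,480,113.3))
print(bot.get_obs()['tool_pos'],np.degrees(bot.get_obs()['tcp_rot']))
```

```text
shift [-0.0107  0.0036  0.19  ] twist -1.2
[437.99606033 124.61678697 480.37404422] [1.79962736e+02 4.33852631e-02 1.13017877e+02]
```

Emit:
play_rows([
  {"x":-0.011,"y":0.0036,"z":0.03,"twist":-1.2},
  {"x":-0.011,"y":0.0036,"z":0.06,"twist":-1.2},
  {"x":-0.011,"y":0.0036,"z":0.09,"twist":-1.2},
  {"x":-0.011,"y":0.0036,"z":0.12,"twist":-1.2},
  {"x":-0.011,"y":0.0036,"z":0.14,"twist":-1.2},
  {"x":-0.011,"y":0.0036,"z":0.16,"twist":-1.2},
  {"x":-0.011,"y":0.0036,"z":0.17,"twist":-1.2},
  {"x":-0.011,"y":0.0036,"z":0.17,"twist":-1.2},
])

```text
time: 4.2
tool_pos: [445.5, 116.0, 309.5]
tcp_rot: [-3.141, -0.0, 1.995]
contact_force: [-1.0, -0.6, 0.3]
grip_width: 91.5
finger_force: 0.0
```

Run:
```python
from h import *
o=bot.get_obs();print(o['tool_pos'],np.degrees(o['tcp_rot']),o['contact_force'])
shot('wrist','w2')
```

```text
[445.49156193 116.00012633 309.50841555] [-1.79949324e+02 -2.77223039e-03  1.14327095e+02] [-0.95357643 -0.56616801  0.30999141]
```

View pics/w2.png

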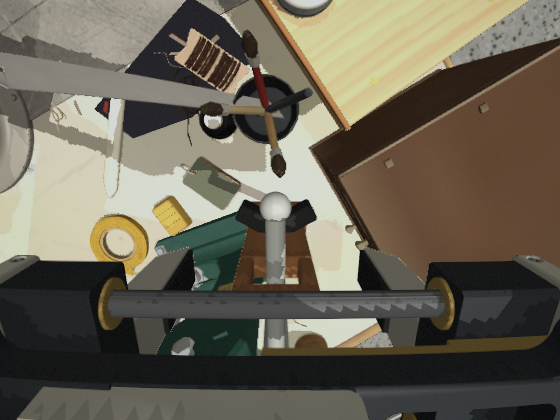

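Emit:
play_rows([
  {"x":0,"y":0,"z":0.005,"twist":0},
  {"x":0,"y":0,"z":0.01,"twist":0},
  {"x":0,"y":0,"z":0.013,"twist":0},
  {"x":0,"y":0,"z":0.016,"twist":0},
  {"x":0,"y":0,"z":0.019,"twist":0},
  {"x":0,"y":0,"z":0.019,"twist":0},
  {"x":0,"y":0,"z":0.019,"twist":0},
  {"x":0,"y":0,"z":0.019,"twist":0},
])

```text
time: 5.05
tool_pos: [445.5, 116.9, 290.8]
tcp_rot: [3.141, 0.0, 1.998]
contact_force: [0.7, 0.5, 0.3]
grip_width: 91.9
finger_force: 0.0
```

Emit:
play_rows([
  {"x":0,"y":0,"z":0,"twist":0},
  {"x":0,"y":0,"z":0,"twist":0},
  {"x":0,"y":0,"z":0,"twist":0},
  {"x":0,"y":0,"z":0,"twist":0},
  {"x":0,"y":0,"z":0,"twist":0},
  {"x":0,"y":0,"z":0,"twist":0},
  {"x":0,"y":0,"z":0,"twist":0},
  {"x":0,"y":0,"z":0,"twist":0},
], jaw=1)

```text
time: 5.85
tool_pos: [445.3, 116.9, 290.7]
tcp_rot: [-3.141, 0.0, 1.998]
contact_force: [-0.0, 0.0, 0.2]
grip_width: 39.6
finger_force: 30.0
```

Emit:
play_rows([
  {"x":0,"y":0,"z":-0.005,"twist":0},
  {"x":0,"y":0,"z":-0.0095,"twist":0},
  {"x":0,"y":0,"z":-0.0095,"twist":0},
  {"x":0,"y":0,"z":-0.0095,"twist":0},
  {"x":0.01,"y":0,"z":-0.0095,"twist":0},
  {"x":0.02,"y":0,"z":-0.0095,"twist":0},
  {"x":0.03,"y":0,"z":-0.0095,"twist":0},
  {"x":0.03,"y":0,"z":-0.0095,"twist":0},
])

```text
time: 6.65
tool_pos: [432.2, 145.6, 300.2]
tcp_rot: [-3.141, -0.0, 2.0]
contact_force: [-0.5, 0.5, -1.5]
grip_width: 39.7
finger_force: 30.0
```

Emit:
play_rows([
  {"x":0.01,"y":0,"z":0,"twist":0},
  {"x":0.02,"y":0,"z":0,"twist":0},
  {"x":0.03,"y":0,"z":0,"twist":0},
  {"x":0.04,"y":0,"z":0,"twist":0},
  {"x":0.05,"y":0,"z":0,"twist":0},
  {"x":0.05,"y":0,"z":0,"twist":0},
  {"x":0.05,"y":0,"z":0,"twist":0},
  {"x":0.05,"y":0,"z":0,"twist":0},
])

```text
time: 7.45
tool_pos: [412.3, 189.5, 300.2]
tcp_rot: [-3.142, 0.0, 1.998]
contact_force: [0.7, 0.2, -1.3]
grip_width: 39.5
finger_force: 30.0
```

Run:
```python
from h import *
o=bot.get_obs();print(o['time'],o['tool_pos'],np.degrees(o['tcp_rot']),o['contact_force'],o['moment'])
shot('wrist','w3')
```

```text
7.45 [412.3068958  189.52202367 300.17070356] [-1.79997392e+02  1.72323760e-02  1.14490769e+02] [ 0.68771123  0.22738981 -1.26370825] [ 0.06363861 -0.12561393  0.08151892]
```

View pics/w3.png

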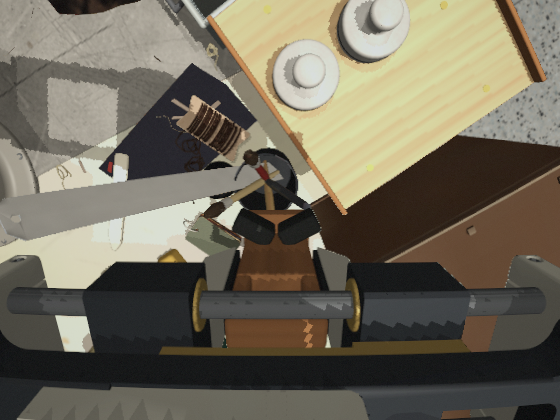

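```bash
cat >> h.py <<'E'
E0=np.array([342.,403.]);YB=152.2
bx=np.array([np.cos(np.radians(YB)),np.sin(np.radians(YB))]);by=np.array([-bx[1],bx[0]])
def tob(p): d=np.array(p)[:2]-E0+107.5*bx; return np.array([d@bx,d@by])
def tow(x,y): return E0+(x-107.5)*bx+y*by
E
python3 - <<'E'
from h import *
np.set_printoptions(precision=1,suppress=True)
w=load('w3');t=load('top0')
for u,v in [(309,69),(387,14)]:
    p=atz(w,u,v,185);print(p,tob(p))
for u,v in [(200+(458-390)/2,130+137/2),(200+(511-390)/2,130+165/2)]:
    p=atz(t,u,v,185);print(p,tob(p))
# body rim outline
for u,v in [(306,75),(374,23)]: p=atz(w,u,v,164);print('body',p,tob(p))
# board corner near jar: inner edge of -x edge on near curb
print('corner',tob(atz(w,344,213,142)),tob(atz(w,543,79,142)))
E
```

```text
[387.6 302.6 185. ] [20.3 67.5]
[422.  360.2 185. ] [16.7  0.6]
[418.9 357.5 185. ] [18.3  4.4]
[386.7 299.2 185. ] [19.6 71. ]
body [388. 301. 164.] [19.2 68.7]
body [419.4 358.3 164. ] [18.2  3.4]
corner [-103.6  110.2] [-110.8 -108.6]
```

Run:
```python
from h import *
a=tow(-50,69);print(a);go(*a,320,152,(412.3,189.5,300,114.5))
```

```text
[449.14082541 268.50801686]
shift [ 0.0566  0.0663 -0.02  ] twist -37.5
```

Emit:
play_rows([
  {"x":0,"y":0,"z":-0.02,"twist":0},
  {"x":0.01,"y":0.01,"z":-0.02,"twist":-5},
  {"x":0.02,"y":0.023,"z":-0.02,"twist":-12},
  {"x":0.035,"y":0.04,"z":-0.02,"twist":-20},
  {"x":0.05,"y":0.057,"z":-0.02,"twist":-28},
  {"x":0.0566,"y":0.0663,"z":-0.02,"twist":-36},
  {"x":0.0566,"y":0.0663,"z":-0.02,"twist":-37.5},
  {"x":0.0566,"y":0.0663,"z":-0.02,"twist":-37.5},
])

```text
time: 8.3
tool_pos: [449.0, 268.2, 319.9]
tcp_rot: [-3.141, -0.0, 2.65]
contact_force: [-0.4, -0.7, -0.8]
grip_width: 39.9
finger_force: 30.0
```

Emit:
play_rows([
  {"x":0,"y":0,"z":0.025,"twist":0},
  {"x":0,"y":0,"z":0.05,"twist":0},
  {"x":0,"y":0,"z":0.075,"twist":0},
  {"x":0,"y":0,"z":0.09,"twist":0},
  {"x":0,"y":0,"z":0.1,"twist":0},
  {"x":0,"y":0,"z":0.105,"twist":0},
  {"x":0,"y":0,"z":0.105,"twist":0},
  {"x":0,"y":0,"z":0.105,"twist":0},
])

```text
time: 9.1
tool_pos: [449.4, 268.7, 216.0]
tcp_rot: [3.141, 0.001, 2.652]
contact_force: [-0.1, 0.3, -0.8]
grip_width: 40.1
finger_force: 30.0
```

Run:
```python
from h import *
o=bot.get_obs();print(o['time'],o['tool_pos'],np.degrees(o['tcp_rot']),o['contact_force'],o['moment'])
shot('wrist','w4')
```

```text
9.1 [449.44546631 268.7115534  215.97277288] [1.79944050e+02 5.44333217e-02 1.51957192e+02] [-0.1325682   0.29052214 -0.75331857] [ 0.05907304 -0.18494149  0.04469998]
```

View pics/w4.png

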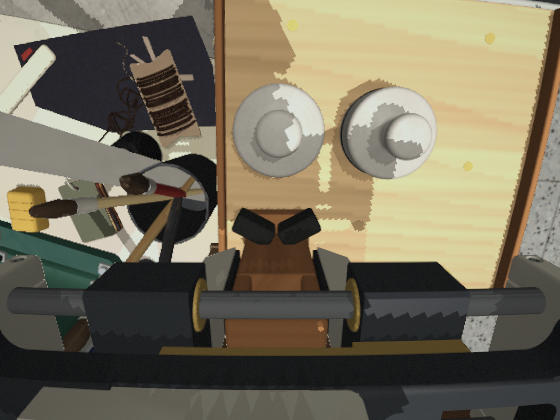

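Emit:
play_rows([
  {"x":0,"y":0,"z":0.004,"twist":0},
  {"x":0,"y":0,"z":0.006,"twist":0},
  {"x":0,"y":0,"z":0.0075,"twist":0},
  {"x":0,"y":0,"z":0.0085,"twist":0},
  {"x":0,"y":0,"z":0.0085,"twist":0},
  {"x":0,"y":0,"z":0.0085,"twist":0},
  {"x":0,"y":0,"z":0.0085,"twist":0},
  {"x":0,"y":0,"z":0.0085,"twist":0},
])

```text
time: 9.95
tool_pos: [449.1, 268.7, 206.8]
tcp_rot: [3.142, 0.0, 2.653]
contact_force: [-0.4, -0.3, -1.1]
grip_width: 39.8
finger_force: 30.0
```

Emit:
play_rows([
  {"x":0.01,"y":0,"z":0,"twist":0},
  {"x":0.017,"y":0,"z":0,"twist":0},
  {"x":0.022,"y":0,"z":0,"twist":0},
  {"x":0.027,"y":0,"z":0,"twist":0},
  {"x":0.032,"y":0,"z":0,"twist":0},
  {"x":0.038,"y":0,"z":0,"twist":0},
  {"x":0.044,"y":0,"z":0,"twist":0},
  {"x":0.05,"y":0,"z":0,"twist":0},
])

```text
time: 10.75
tool_pos: [407.8, 291.8, 208.5]
tcp_rot: [3.138, 0.008, 2.653]
contact_force: [7.9, -5.9, 4.4]
grip_width: 39.8
finger_force: 30.0
```

Run:
```python
from h import *
o=bot.get_obs();print(o['time'],o['tool_pos'],np.degrees(o['tcp_rot']),o['contact_force'],o['moment'])
shot('wrist','w5')
```

```text
10.75 [407.81396713 291.8227036  208.48736166] [179.77507079   0.43587736 151.98830796] [ 7.93238623 -5.90927685  4.3613441 ] [-0.92253759 -1.80349421 -0.15511263]
```

View pics/w5.png

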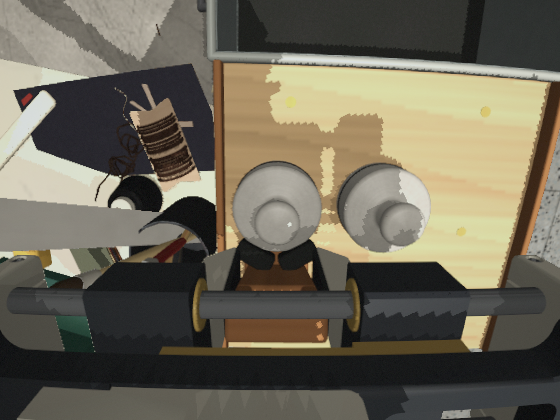

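Emit:
play_rows([
  {"x":0.008,"y":0,"z":0,"twist":0},
  {"x":0.016,"y":0,"z":0,"twist":0},
  {"x":0.024,"y":0,"z":0,"twist":0},
  {"x":0.032,"y":0,"z":0,"twist":0},
  {"x":0.04,"y":0,"z":0,"twist":0},
  {"x":0.048,"y":0,"z":0,"twist":0},
  {"x":0.054,"y":0,"z":0,"twist":0},
  {"x":0.058,"y":0,"z":0,"twist":0},
])

```text
time: 11.6
tool_pos: [355.0, 319.2, 206.9]
tcp_rot: [3.14, 0.004, 2.653]
contact_force: [8.4, -3.7, -4.3]
grip_width: 39.4
finger_force: 30.0
```

Emit:
play_rows([
  {"x":0.004,"y":0,"z":0,"twist":0},
  {"x":0.008,"y":0,"z":0,"twist":0},
  {"x":0.012,"y":0,"z":0,"twist":0},
  {"x":0.015,"y":0,"z":0,"twist":0},
  {"x":0.018,"y":0,"z":0,"twist":0},
  {"x":0.018,"y":0,"z":0,"twist":0},
  {"x":0.018,"y":0,"z":0,"twist":0},
  {"x":0.018,"y":0,"z":0,"twist":0},
])

```text
time: 12.4
tool_pos: [339.2, 327.6, 207.1]
tcp_rot: [3.14, 0.004, 2.653]
contact_force: [5.8, -3.0, -1.4]
grip_width: 39.7
finger_force: 30.0
```

Run:
```python
from h import *
o=bot.get_obs();print(o['time'],o['tool_pos'],np.degrees(o['tcp_rot']),o['contact_force'],o['moment'],tob(o['tool_pos']))
shot('wrist','w6')
```

```text
12.4 [339.1709717  327.60296372 207.126864  ] [179.91966343   0.20522367 152.01371889] [ 5.76081221 -2.9596021  -1.37162106] [-0.45832319 -1.16380467 -0.03868762] [74.83833417 68.01420488]
```

View pics/w6.png

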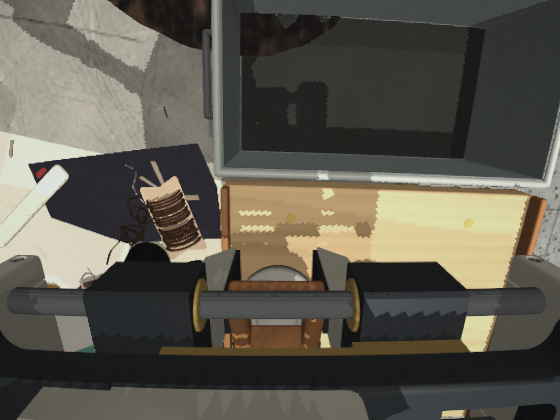

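Run:
```python
from h import *
s=shot('scene','s7');t=shot('top','t7')
a=cv2.imread('pics/s7.png')[170:330,170:340];b=cv2.imread('pics/t7.png')[130:290,140:310];c=cv2.imread('pics/w6.png')[250:370,200:350]
o=np.zeros((600,800,3),np.uint8)
o[:376,:400]=cv2.resize(a,(400,376),interpolation=3);o[:376,400:]=cv2.resize(b,(400,376),interpolation=3);o[380:596,:270]=cv2.resize(c,(270,216),interpolation=3)
d=cv2.imread('pics/w5.png')[180:360,190:370];o[380:600,300:520]=cv2.resize(d,(220,220),interpolation=3)
cv2.imwrite('pics/comp7.png',o)
```

View pics/comp7.png

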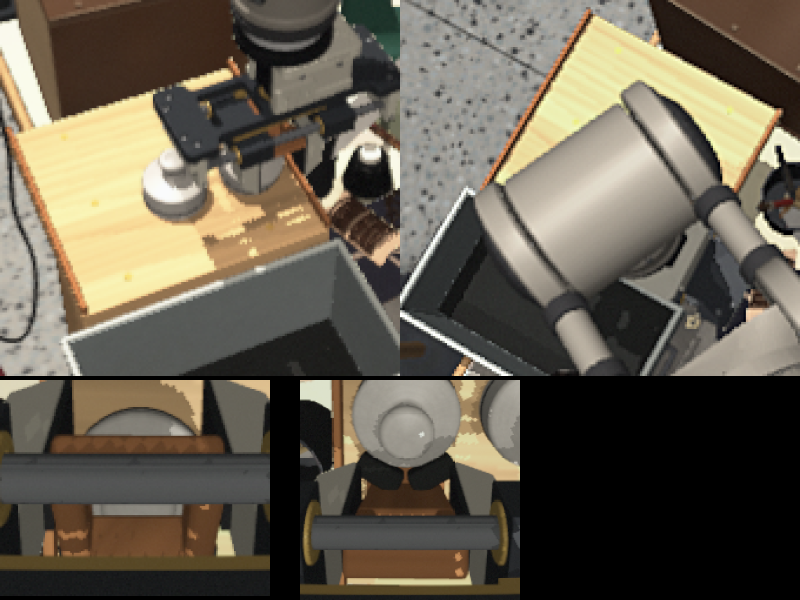

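Run:
```python
from h import *
np.set_printoptions(precision=1,suppress=True)
o=bot.get_obs();p=o['tool_pos'];yw=o['tcp_rot'][2];f=np.array([np.cos(yw),np.sin(yw)])
w=load('w6')
G=p+[0,0,-6]
def toolxz(d,s): q=w['eye']+d*s-G; return np.array([q[:2]@f,q[2]])
for v in (282,291,320,341,350):
    d=ray(w,277,v)
    a,b=toolxz(d,0),toolxz(d,1); # line
    print(v,'at z rel 0,10,20,30,39:',[round((a+(b-a)*(z-a[1])/(b[1]-a[1]))[0],1) for z in (0,10,20,30,39)])
# predicted pixel of block points for pitches (pivot block z=70)
for th in (0,10,20,30,40,50,60):
    c,s=np.cos(np.radians(th)),np.sin(np.radians(th)); r=[]
    for x,z in [(7,109),(-7,109),(7,100),(7,72),(25,14),(30,34)]:
        X,Z=c*x+s*(z-70),-s*x+c*(z-70)
        r.append(proj(w,np.r_[G[:2]+X*f,G[2]+Z])[1])
    print(th,np.array(r))
```

```text
282 at z rel 0,10,20,30,39: [np.float64(-0.4), np.float64(5.3), np.float64(11.0), np.float64(16.6), np.float64(21.8)]
291 at z rel 0,10,20,30,39: [np.float64(-5.6), np.float64(0.5), np.float64(6.6), np.float64(12.6), np.float64(18.1)]
320 at z rel 0,10,20,30,39: [np.float64(-22.9), np.float64(-15.6), np.float64(-8.3), np.float64(-1.0), np.float64(5.6)]
341 at z rel 0,10,20,30,39: [np.float64(-36.4), np.float64(-28.1), np.float64(-19.8), np.float64(-11.5), np.float64(-4.1)]
350 at z rel 0,10,20,30,39: [np.float64(-42.4), np.float64(-33.7), np.float64(-24.9), np.float64(-16.2), np.float64(-8.4)]
0 [316.8 347.1 303.2 270.6 203.2 204. ]
10 [298.8 333.6 289.9 268.9 216.4 212.7]
20 [280.  317.4 276.3 267.7 230.4 222.5]
30 [261.7 299.4 263.2 266.9 245.1 233.3]
40 [244.9 280.6 251.2 266.5 260.2 244.8]
50 [230.4 262.3 240.8 266.6 275.7 256.9]
60 [218.7 245.4 232.3 267.2 291.5 269.4]
```

Emit:
play_rows([
  {"x":0,"y":0,"z":-0.02,"twist":0},
  {"x":0,"y":0,"z":-0.04,"twist":0},
  {"x":0,"y":0,"z":-0.065,"twist":0},
  {"x":0,"y":0,"z":-0.09,"twist":0},
  {"x":0,"y":0,"z":-0.115,"twist":0},
  {"x":0,"y":0,"z":-0.14,"twist":0},
  {"x":0,"y":0,"z":-0.14,"twist":0},
  {"x":0,"y":0,"z":-0.14,"twist":0},
])

```text
time: 13.35
tool_pos: [337.5, 327.9, 346.3]
tcp_rot: [3.141, 0.0, 2.653]
contact_force: [-0.0, -0.6, -1.5]
grip_width: 39.9
finger_force: 30.0
```

Run:
```python
from h import *
o=bot.get_obs();print(o['time'],o['tool_pos'],np.degrees(o['tcp_rot']),o['contact_force'],o['moment'],o['grip_width'])
w=shot('wrist','w8');s=shot('scene','s8')
a=cv2.imread('pics/s8.png')[110:310,180:380];c=cv2.imread('pics/w8.png')[200:380,180:380]
o=np.zeros((400,800,3),np.uint8)
o[:,:400]=cv2.resize(a,(400,400),interpolation=3);o[:360,400:]=cv2.resize(c,(400,360),interpolation=3)
cv2.imwrite('pics/comp8.png',o)
```

```text
13.35 [337.47256999 327.87910151 346.29934683] [1.79993427e+02 3.44648985e-03 1.52008956e+02] [-0.02410064 -0.58612639 -1.45549272] [ 0.08170429 -0.08731063 -0.02741643] 39.92652951427362
```

View pics/comp8.png

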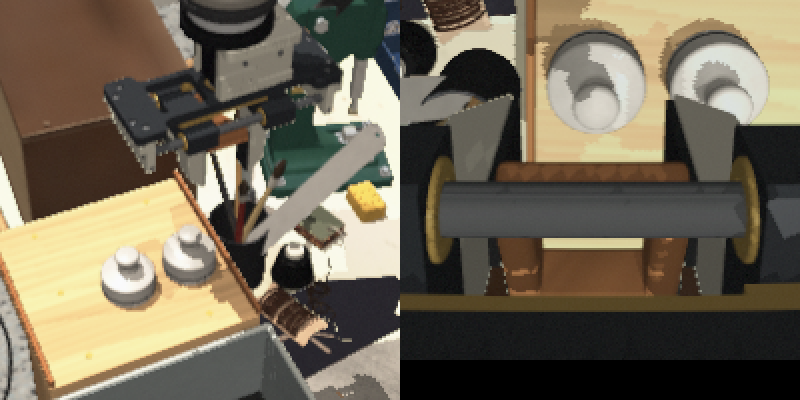

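Run:
```python
from h import *
f=np.array([np.cos(np.radians(114.4)),np.sin(np.radians(114.4))]);P=np.array([461.5,79.7])
a=P+200*f;print(a);go(*a,303,114.4,(337.6,328.1,347,152))
```

```text
[378.87911404 261.83673216]
shift [-0.0676 -0.0391  0.044 ] twist 37.6
```

Emit:
play_rows([
  {"x":-0.012,"y":-0.007,"z":0,"twist":7},
  {"x":-0.024,"y":-0.014,"z":0,"twist":14},
  {"x":-0.036,"y":-0.021,"z":0,"twist":21},
  {"x":-0.048,"y":-0.028,"z":0.01,"twist":28},
  {"x":-0.06,"y":-0.035,"z":0.025,"twist":35},
  {"x":-0.0676,"y":-0.0391,"z":0.044,"twist":37.6},
  {"x":-0.0676,"y":-0.0391,"z":0.044,"twist":37.6},
  {"x":-0.0676,"y":-0.0391,"z":0.044,"twist":37.6},
])

```text
time: 14.25
tool_pos: [378.8, 261.6, 302.2]
tcp_rot: [-3.14, -0.0, 1.998]
contact_force: [-0.6, -0.3, -0.0]
grip_width: 39.8
finger_force: 30.0
```

Emit:
play_rows([
  {"x":-0.01,"y":0,"z":0,"twist":0},
  {"x":-0.02,"y":0,"z":0,"twist":0},
  {"x":-0.03,"y":0,"z":0,"twist":0},
  {"x":-0.04,"y":0,"z":0,"twist":0},
  {"x":-0.05,"y":0,"z":0,"twist":0},
  {"x":-0.06,"y":0,"z":0,"twist":0},
  {"x":-0.065,"y":0,"z":0,"twist":0},
  {"x":-0.065,"y":0,"z":0,"twist":0},
])

```text
time: 15.05
tool_pos: [406.3, 201.7, 302.6]
tcp_rot: [-3.141, 0.0, 1.995]
contact_force: [0.3, 1.2, -0.8]
grip_width: 39.7
finger_force: 30.0
```

Emit:
play_rows([
  {"x":0,"y":0,"z":-0.01,"twist":0},
  {"x":0,"y":0,"z":-0.018,"twist":0},
  {"x":0,"y":0,"z":-0.024,"twist":0},
  {"x":0,"y":0,"z":-0.03,"twist":0},
  {"x":0,"y":0,"z":-0.035,"twist":0},
  {"x":0,"y":0,"z":-0.04,"twist":0},
  {"x":0,"y":0,"z":-0.04,"twist":0},
  {"x":0,"y":0,"z":-0.04,"twist":0},
])

```text
time: 15.85
tool_pos: [406.1, 202.8, 343.3]
tcp_rot: [3.14, -0.0, 1.997]
contact_force: [-1.7, 2.7, -1.9]
grip_width: 39.3
finger_force: 30.0
```

Emit:
play_rows([
  {"x":0,"y":0,"z":-0.006,"twist":0},
  {"x":0,"y":0,"z":-0.012,"twist":0},
  {"x":0,"y":0,"z":-0.018,"twist":0},
  {"x":0,"y":0,"z":-0.024,"twist":0},
  {"x":0,"y":0,"z":-0.028,"twist":0},
  {"x":0,"y":0,"z":-0.03,"twist":0},
  {"x":0,"y":0,"z":-0.03,"twist":0},
  {"x":0,"y":0,"z":-0.03,"twist":0},
])

```text
time: 16.65
tool_pos: [406.8, 197.5, 367.0]
tcp_rot: [-3.129, 0.009, 1.993]
contact_force: [11.8, -17.3, -38.8]
grip_width: 39.6
finger_force: 30.0
```

Emit:
play_rows([
  {"x":-0.006,"y":0,"z":0,"twist":0},
  {"x":-0.012,"y":0,"z":0,"twist":0},
  {"x":-0.018,"y":0,"z":0,"twist":0},
  {"x":-0.023,"y":0,"z":0,"twist":0},
  {"x":-0.028,"y":0,"z":0,"twist":0},
  {"x":-0.032,"y":0,"z":0,"twist":0},
  {"x":-0.032,"y":0,"z":0,"twist":0},
  {"x":-0.032,"y":0,"z":0,"twist":0},
])

```text
time: 17.45
tool_pos: [418.7, 174.2, 375.0]
tcp_rot: [3.138, -0.002, 1.998]
contact_force: [-5.5, 4.7, 1.5]
grip_width: 40.0
finger_force: 30.0
```

Run:
```python
from h import *
shot('wrist','w9')
a=cv2.imread('pics/w9.png')
for n in ('w4','w3','w8','w9'):
    im=cv2.imread(f'pics/{n}.png').astype(int)
    # column profile along u=270..285
    print(n,[tuple(im[v-2:v+3,268:286].mean((0,1)).astype(int)[::-1]) for v in range(200,350,10)])
```

```text
w4 [(np.int64(175), np.int64(146), np.int64(104)), (np.int64(102), np.int64(75), np.int64(50)), (np.int64(108), np.int64(74), np.int64(47)), (np.int64(36), np.int64(31), np.int64(25)), (np.int64(48), np.int64(36), np.int64(27)), (np.int64(70), np.int64(47), np.int64(29)), (np.int64(72), np.int64(47), np.int64(29)), (np.int64(72), np.int64(48), np.int64(29)), (np.int64(103), np.int64(69), np.int64(42)), (np.int64(76), np.int64(57), np.int64(42)), (np.int64(71), np.int64(73), np.int64(72)), (np.int64(81), np.int64(82), np.int64(81)), (np.int64(89), np.int64(65), np.int64(45)), (np.int64(106), np.int64(71), np.int64(43)), (np.int64(106), np.int64(71), np.int64(43))]
w3 [(np.int64(51), np.int64(42), np.int64(31)), (np.int64(71), np.int64(51), np.int64(34)), (np.int64(106), np.int64(73), np.int64(46)), (np.int64(38), np.int64(32), np.int64(26)), (np.int64(52), np.int64(39), np.int64(28)), (np.int64(73), np.int64(48), np.int64(30)), (np.int64(69), np.int64(45), np.int64(28)), (np.int64(69), np.int64(46), np.int64(28)), (np.int64(110), np.int64(74), np.int64(45)), (np.int64(75), np.int64(56
[... 909 characters left out ...]
int64(74), np.int64(45))]
w9 [(np.int64(182), np.int64(179), np.int64(159)), (np.int64(156), np.int64(156), np.int64(145)), (np.int64(102), np.int64(68), np.int64(42)), (np.int64(38), np.int64(30), np.int64(23)), (np.int64(38), np.int64(33), np.int64(28)), (np.int64(65), np.int64(43), np.int64(26)), (np.int64(66), np.int64(43), np.int64(26)), (np.int64(72), np.int64(47), np.int64(29)), (np.int64(100), np.int64(66), np.int64(40)), (np.int64(74), np.int64(55), np.int64(40)), (np.int64(69), np.int64(70), np.int64(69)), (np.int64(77), np.int64(78), np.int64(78)), (np.int64(93), np.int64(66), np.int64(46)), (np.int64(101), np.int64(67), np.int64(40)), (np.int64(123), np.int64(110), np.int64(94))]
```

Run:
```python
from h import *
np.set_printoptions(precision=1,suppress=True)
w=load('w8')
for u,v in [(277.5,253),(346,250)]: p=atz(w,u,v,185);print(p,tob(p))
for u,v in [(279.,241.),(339.,237.)]: p=atz(w,u,v,164);print('body',p,tob(p))
a=tow(-45,69);print(a);go(*a,375,152,(418.5,174.3,373,114.4))
o=bot.get_obs();print(o['tool_pos'],o['contact_force'])
```

```text
[386.3 303.4 185. ] [21.9 67.5]
[416.3 366.9 185. ] [24.9 -2.7]
body [382.9 307.1 164. ] [26.6 65.8]
body [409.3 366.6 164. ] [31.   0.9]
[444.7 270.8]
shift [ 0.1  0.1 -0. ] twist -37.6
[418.7 174.3 375. ] [-4.8  5.   2.6]
```

Emit:
play_rows([
  {"x":0.01,"y":0,"z":0,"twist":0},
  {"x":0.025,"y":0,"z":0,"twist":0},
  {"x":0.04,"y":0,"z":0,"twist":0},
  {"x":0.055,"y":0,"z":0,"twist":0},
  {"x":0.07,"y":0,"z":0,"twist":0},
  {"x":0.07,"y":0,"z":0,"twist":0},
  {"x":0.07,"y":0,"z":0,"twist":0},
  {"x":0.07,"y":0,"z":0,"twist":0},
])

```text
time: 18.3
tool_pos: [390.7, 236.6, 373.2]
tcp_rot: [3.14, 0.001, 1.996]
contact_force: [0.3, -0.4, -1.0]
grip_width: 40.1
finger_force: 30.0
```

Run:
```python
from h import *
a=tow(-45,68);go(*a,260,152,(390.5,237,373,114.4))
```

```text
shift [0.009  0.0641 0.113 ] twist -37.6
```

Emit:
play_rows([
  {"x":0.002,"y":0.01,"z":0,"twist":-7},
  {"x":0.003,"y":0.022,"z":0,"twist":-14},
  {"x":0.005,"y":0.034,"z":0,"twist":-21},
  {"x":0.007,"y":0.046,"z":0.01,"twist":-28},
  {"x":0.009,"y":0.056,"z":0.03,"twist":-35},
  {"x":0.009,"y":0.0641,"z":0.06,"twist":-37.6},
  {"x":0.009,"y":0.0641,"z":0.09,"twist":-37.6},
  {"x":0.009,"y":0.0641,"z":0.113,"twist":-37.6},
])

```text
time: 19.1
tool_pos: [445.2, 270.8, 257.9]
tcp_rot: [-3.14, -0.001, 2.652]
contact_force: [0.1, 0.9, -0.9]
grip_width: 39.9
finger_force: 30.0
```

Emit:
play_rows([
  {"x":0,"y":0,"z":0.01,"twist":0},
  {"x":0,"y":0,"z":0.02,"twist":0},
  {"x":0,"y":0,"z":0.025,"twist":0},
  {"x":0,"y":0,"z":0.03,"twist":0},
  {"x":0,"y":0,"z":0.033,"twist":0},
  {"x":0,"y":0,"z":0.036,"twist":0},
  {"x":0,"y":0,"z":0.036,"twist":0},
  {"x":0,"y":0,"z":0.036,"twist":0},
])

```text
time: 19.9
tool_pos: [445.0, 271.8, 223.9]
tcp_rot: [3.141, 0.0, 2.653]
contact_force: [-0.5, 0.1, 0.3]
grip_width: 40.0
finger_force: 30.0
```

Run:
```python
from h import *
o=bot.get_obs();print(o['tool_pos'],o['contact_force'],o['moment'])
shot('wrist','w10')
a=cv2.imread('pics/w4.png');b=cv2.imread('pics/w10.png')
g=lambda i:cv2.cvtColor(i,cv2.COLOR_BGR2GRAY)
T=g(a)[206:290,232:322]
r=cv2.matchTemplate(g(b)[180:345,200:350],T,cv2.TM_CCOEFF_NORMED);print(cv2.minMaxLoc(r),'expected',(32,26))
T=g(a)[206:246,232:322]
r=cv2.matchTemplate(g(b)[180:345,200:350],T,cv2.TM_CCOEFF_NORMED);print(cv2.minMaxLoc(r),'expected',(32,26))
```

```text
[445.03127126 271.75821694 223.91775166] [-0.4724861   0.11420276  0.27273792] [ 0.10820747 -0.13889363  0.03809198]
(-0.27057844400405884, 0.7533678412437439, (32, 70), (32, 31)) expected (32, 26)
(-0.5573807954788208, 0.8015197515487671, (40, 111), (31, 31)) expected (32, 26)
```

Emit:
play_rows([
  {"x":0,"y":0,"z":0.002,"twist":0},
  {"x":0,"y":0,"z":0.004,"twist":0},
  {"x":0,"y":0,"z":0.006,"twist":0},
  {"x":0,"y":0,"z":0.008,"twist":0},
  {"x":0,"y":0,"z":0.01,"twist":0},
  {"x":0,"y":0,"z":0.011,"twist":0},
  {"x":0,"y":0,"z":0.011,"twist":0},
  {"x":0,"y":0,"z":0.011,"twist":0},
])

```text
time: 20.75
tool_pos: [447.1, 270.7, 217.7]
tcp_rot: [3.138, 0.008, 2.653]
contact_force: [-2.5, -9.9, 30.9]
grip_width: 39.9
finger_force: 30.0
```

Emit:
play_rows([
  {"x":0,"y":0,"z":0.001,"twist":0},
  {"x":0,"y":0,"z":0.002,"twist":0},
  {"x":0,"y":0,"z":0.003,"twist":0},
  {"x":0,"y":0,"z":0.004,"twist":0},
  {"x":0,"y":0,"z":0.005,"twist":0},
  {"x":0,"y":0,"z":0.005,"twist":0},
  {"x":0,"y":0,"z":0.005,"twist":0},
  {"x":0,"y":0,"z":0.005,"twist":0},
])

```text
time: 21.55
tool_pos: [447.6, 270.3, 215.0]
tcp_rot: [3.137, 0.01, 2.653]
contact_force: [-7.8, -13.1, 45.3]
grip_width: 39.7
finger_force: 30.0
```

Emit:
play_rows([
  {"x":0,"y":0,"z":-0.006,"twist":0},
  {"x":0,"y":0,"z":-0.008,"twist":0},
  {"x":0,"y":0,"z":-0.008,"twist":0},
  {"x":0,"y":0,"z":-0.008,"twist":0},
  {"x":0,"y":0,"z":-0.008,"twist":0},
  {"x":0,"y":0,"z":-0.008,"twist":0},
  {"x":0,"y":0,"z":-0.008,"twist":0},
  {"x":0,"y":0,"z":-0.008,"twist":0},
])

```text
time: 22.35
tool_pos: [444.8, 271.7, 215.4]
tcp_rot: [-3.141, -0.0, 2.653]
contact_force: [-0.3, 0.2, 1.4]
grip_width: 39.8
finger_force: 30.0
```

Run:
```python
from h import *
o=bot.get_obs();print(o['tool_pos'],o['contact_force'],o['moment'])
shot('wrist','w11')
a=cv2.imread('pics/w4.png');b=cv2.imread('pics/w11.png')
g=lambda i:cv2.cvtColor(i,cv2.COLOR_BGR2GRAY)
for box in [(206,290),(206,246)]:
    T=g(a)[box[0]:box[1],232:322]
    r=cv2.matchTemplate(g(b)[180:345,200:350],T,cv2.TM_CCOEFF_NORMED);print(cv2.minMaxLoc(r),'expected',(32,26))
```

```text
[444.84834294 271.74570078 215.36896462] [-0.3496953   0.22348937  1.39538545] [ 0.14011784 -0.12974593 -0.01245353]
(-0.2837347090244293, 0.8544837236404419, (32, 71), (32, 29)) expected (32, 26)
(-0.50753253698349, 0.8980415463447571, (39, 111), (32, 29)) expected (32, 26)
```

Emit:
play_rows([
  {"x":0,"y":0,"z":-0.01,"twist":0},
  {"x":-0.005,"y":0.015,"z":-0.012,"twist":0},
  {"x":-0.005,"y":0.03,"z":-0.012,"twist":0},
  {"x":-0.005,"y":0.045,"z":-0.012,"twist":0},
  {"x":-0.005,"y":0.065,"z":-0.012,"twist":0},
  {"x":-0.005,"y":0.065,"z":-0.006,"twist":0},
  {"x":-0.005,"y":0.065,"z":0,"twist":0},
  {"x":-0.005,"y":0.065,"z":0.001,"twist":0},
])

```text
time: 23.2
tool_pos: [479.5, 326.3, 215.0]
tcp_rot: [3.142, 0.0, 2.653]
contact_force: [-2.5, 0.4, 8.5]
grip_width: 40.2
finger_force: 30.0
```

Emit:
play_rows([
  {"x":0,"y":0,"z":0.001,"twist":0},
  {"x":0,"y":0,"z":0.001,"twist":0},
  {"x":0,"y":0,"z":0.001,"twist":0},
  {"x":0,"y":0,"z":0.001,"twist":0},
  {"x":0,"y":0,"z":0.001,"twist":0},
  {"x":0,"y":0,"z":0.001,"twist":0},
  {"x":0,"y":0,"z":0.001,"twist":0},
  {"x":0,"y":0,"z":0.001,"twist":0},
])

```text
time: 24.0
tool_pos: [479.4, 326.3, 215.0]
tcp_rot: [3.141, 0.0, 2.653]
contact_force: [-2.2, 0.2, 7.7]
grip_width: 39.7
finger_force: 30.0
```

Resting on the board; release and descend slowly for the lower grip.

Emit:
play_rows([
  {"x":0,"y":0,"z":0,"twist":0},
  {"x":0,"y":0,"z":0,"twist":0},
  {"x":0,"y":0,"z":0,"twist":0},
  {"x":0,"y":0,"z":0,"twist":0},
  {"x":0,"y":0,"z":0,"twist":0},
  {"x":0,"y":0,"z":0,"twist":0},
  {"x":0,"y":0,"z":0,"twist":0},
  {"x":0,"y":0,"z":0,"twist":0},
], jaw=0)

```text
time: 24.8
tool_pos: [479.9, 326.7, 213.6]
tcp_rot: [-3.141, 0.0, 2.653]
contact_force: [0.9, 0.1, -0.3]
grip_width: 91.4
finger_force: 0.0
```

Run:
```python
from h import *
o=bot.get_obs();print(o['tool_pos'],o['contact_force'],tob(o['tool_pos']))
w=shot('wrist','w12')
a=cv2.imread('pics/w4.png');b=cv2.imread('pics/w12.png')
g=lambda i:cv2.cvtColor(i,cv2.COLOR_BGR2GRAY)
for box in [(206,290),(206,246)]:
    T=g(a)[box[0]:box[1],232:322]
    r=cv2.matchTemplate(g(b)[180:345,180:370],T,cv2.TM_CCOEFF_NORMED);print(cv2.minMaxLoc(r),'expected',(52,26))
# predicted rows for block standing: origin under TCP
p=o['tool_pos'];f=np.array([np.cos(o['tcp_rot'][2]),np.sin(o['tcp_rot'][2])])
for n in ('w4','w12'):
  c=load(n); q=p if n=='w12' else np.array([449.45,268.7,216.])
  zz=130 if n=='w12' else 216-76
  print(n,[proj(c,np.r_[q[:2]+X*f,zz+Z]).round(1) for X,Z in [(25,14),(30,34),(7,72),(7,109),(-7,109)]])
```

```text
[479.87313896 326.7450327  213.62344072] [ 0.9320713   0.13729657 -0.26333263] [-50.02425372   3.15150326]
(-0.23672635853290558, 0.6037720441818237, (100, 46), (51, 30)) expected (52, 26)
(-0.5665343999862671, 0.9138055443763733, (36, 111), (51, 30)) expected (52, 26)
w4 [array([276.2, 203.4]), array([276.2, 204.1]), array([276.2, 270.5]), array([276.3, 316.6]), array([276.3, 346.9])]
w12 [array([276.4, 200.4]), array([276.3, 200.8]), array([276.3, 263.5]), array([276.2, 304.9]), array([276.2, 334.1])]
```

Emit:
play_rows([
  {"x":-0.004,"y":0,"z":0.002,"twist":0},
  {"x":-0.004,"y":0,"z":0.005,"twist":0},
  {"x":-0.004,"y":0,"z":0.008,"twist":0},
  {"x":-0.004,"y":0,"z":0.01,"twist":0},
  {"x":-0.004,"y":0,"z":0.012,"twist":0},
  {"x":-0.004,"y":0,"z":0.012,"twist":0},
  {"x":-0.004,"y":0,"z":0.012,"twist":0},
  {"x":-0.004,"y":0,"z":0.012,"twist":0},
])

```text
time: 25.65
tool_pos: [483.4, 324.9, 201.8]
tcp_rot: [3.141, 0.0, 2.653]
contact_force: [0.4, 0.1, -0.1]
grip_width: 92.0
finger_force: 0.0
```

Emit:
play_rows([
  {"x":0,"y":0,"z":0.002,"twist":0},
  {"x":0,"y":0,"z":0.004,"twist":0},
  {"x":0,"y":0,"z":0.006,"twist":0},
  {"x":0,"y":0,"z":0.007,"twist":0},
  {"x":0,"y":0,"z":0.008,"twist":0},
  {"x":0,"y":0,"z":0.008,"twist":0},
  {"x":0,"y":0,"z":0.008,"twist":0},
  {"x":0,"y":0,"z":0.008,"twist":0},
])

```text
time: 26.45
tool_pos: [483.5, 324.9, 193.8]
tcp_rot: [3.141, 0.0, 2.653]
contact_force: [-0.1, -0.2, -0.2]
grip_width: 91.9
finger_force: 0.0
```

Emit:
play_rows([
  {"x":0,"y":0,"z":0.002,"twist":0},
  {"x":0,"y":0,"z":0.004,"twist":0},
  {"x":0,"y":0,"z":0.006,"twist":0},
  {"x":0,"y":0,"z":0.006,"twist":0},
  {"x":0,"y":0,"z":0.006,"twist":0},
  {"x":0,"y":0,"z":0.006,"twist":0},
  {"x":0,"y":0,"z":0.006,"twist":0},
  {"x":0,"y":0,"z":0.006,"twist":0},
])

```text
time: 27.25
tool_pos: [483.4, 324.9, 187.8]
tcp_rot: [3.142, 0.0, 2.653]
contact_force: [0.4, -0.9, 0.3]
grip_width: 91.7
finger_force: 0.0
```

Emit:
play_rows([
  {"x":0,"y":0,"z":0.002,"twist":0},
  {"x":0,"y":0,"z":0.004,"twist":0},
  {"x":0,"y":0,"z":0.006,"twist":0},
  {"x":0,"y":0,"z":0.006,"twist":0},
  {"x":0,"y":0,"z":0.006,"twist":0},
  {"x":0,"y":0,"z":0.006,"twist":0},
  {"x":0,"y":0,"z":0.006,"twist":0},
  {"x":0,"y":0,"z":0.006,"twist":0},
])

```text
time: 28.05
tool_pos: [483.4, 324.9, 181.7]
tcp_rot: [3.142, 0.0, 2.653]
contact_force: [0.1, 0.4, -0.8]
grip_width: 92.1
finger_force: 0.0
```

Emit:
play_rows([
  {"x":0,"y":0,"z":0.001,"twist":0},
  {"x":0,"y":0,"z":0.002,"twist":0},
  {"x":0,"y":0,"z":0.003,"twist":0},
  {"x":0,"y":0,"z":0.004,"twist":0},
  {"x":0,"y":0,"z":0.004,"twist":0},
  {"x":0,"y":0,"z":0.004,"twist":0},
  {"x":0,"y":0,"z":0.004,"twist":0},
  {"x":0,"y":0,"z":0.004,"twist":0},
])

```text
time: 28.85
tool_pos: [483.4, 324.9, 177.7]
tcp_rot: [-3.142, 0.0, 2.653]
contact_force: [-0.5, -0.2, -0.1]
grip_width: 92.1
finger_force: 0.0
```

Emit:
play_rows([
  {"x":0,"y":0,"z":0,"twist":0},
  {"x":0,"y":0,"z":0,"twist":0},
  {"x":0,"y":0,"z":0,"twist":0},
  {"x":0,"y":0,"z":0,"twist":0},
  {"x":0,"y":0,"z":0,"twist":0},
  {"x":0,"y":0,"z":0,"twist":0},
  {"x":0,"y":0,"z":0,"twist":0},
  {"x":0,"y":0,"z":0,"twist":0},
], jaw=1)

```text
time: 29.65
tool_pos: [483.5, 324.8, 177.7]
tcp_rot: [-3.142, 0.0, 2.653]
contact_force: [0.4, -0.4, -0.1]
grip_width: 40.1
finger_force: 30.3
```

Run:
```python
from h import *
np.set_printoptions(precision=1,suppress=True)
shot('wrist','w13')
for n in ('w4','w8','w12','w13'):
    c=load(n);g=cv2.cvtColor(cv2.imread(f'pics/{n}.png'),cv2.COLOR_BGR2GRAY)
    H=cv2.HoughCircles(cv2.medianBlur(g,3),cv2.HOUGH_GRADIENT,1.2,40,param1=120,param2=22,minRadius=30,maxRadius=60)
    if H is None: print(n,None);continue
    for u,v,r in H[0][:8]:
        p=atz(c,u,v,160);b=tob(p)
        if abs(b[0])<115 and abs(b[1])<110: print(n,np.array([u,v,r]),p,b)
o=bot.get_obs();print(o['tool_pos'])
```

```text
w4 [279.  130.2  44.6] [387.4 303.6 160. ] [20.9 66.8]
w4 [393.  135.   45.7] [421.3 362.3 160. ] [18.3 -1. ]
w4 [275.4 186.6  59.3] [416.3 285.8 160. ] [-12.9  69. ]
w8 [395.4 204.6  58. ] [405.9 435.5 160. ] [ 66.2 -58.6]
w8 [293.4 270.6  54. ] [423.9 303.9 160. ] [-11.2  49.4]
w8 [287.4 193.8  51.4] [341.5 338.9 160. ] [78.1 56.9]
w12 [286.2 135.   44.8] [422. 364. 160.] [18.5 -2.8]
w12 [171.  133.8  44.6] [389.5 304.9 160. ] [19.7 64.6]
w12 [405.  307.8  48.7] [564.7 383.6 160. ] [-98.5 -86.7]
w12 [183.  258.6  59.3] [460.2 267.7 160. ] [-60.1  64.5]
w13 [142.2 130.2  59.3] [389.2 303.  160. ] [19.1 66.5]
w13 [288.6 127.8  56.6] [421.1 364.4 160. ] [19.5 -2.8]
w13 [251.4 306.6  59.3] [496.9 302.  160. ] [-76.6  17.1]
[483.5 324.8 177.7]
```

Emit:
play_rows([
  {"x":0,"y":0,"z":-0.0015,"twist":0},
  {"x":0,"y":0.006,"z":-0.0015,"twist":0},
  {"x":0.008,"y":0.006,"z":-0.0015,"twist":0},
  {"x":0.016,"y":0.006,"z":-0.0015,"twist":0},
  {"x":0.022,"y":0.006,"z":-0.0015,"twist":0},
  {"x":0.028,"y":0.006,"z":-0.0015,"twist":0},
  {"x":0.034,"y":0.006,"z":-0.0015,"twist":0},
  {"x":0.04,"y":0.006,"z":-0.0015,"twist":0},
])

```text
time: 30.5
tool_pos: [453.0, 348.1, 179.5]
tcp_rot: [3.14, 0.006, 2.653]
contact_force: [10.0, -4.9, -4.8]
grip_width: 40.0
finger_force: 31.2
```

```bash
cat >> h.py <<'E'
def weights(n,rmin=35,rmax=62):
    c=load(n);g=cv2.cvtColor(cv2.imread(f'pics/{n}.png'),cv2.COLOR_BGR2GRAY)
    H=cv2.HoughCircles(cv2.medianBlur(g,3),cv2.HOUGH_GRADIENT,1.2,40,param1=120,param2=22,minRadius=rmin,maxRadius=rmax)
    for u,v,r in ([] if H is None else H[0][:8]):
        b=tob(atz(c,u,v,160))
        if abs(b[0])<125 and abs(b[1])<90: print(n,np.array([u,v,r]).round(),b.round(1))
def nose(n):
    g=lambda i:cv2.cvtColor(cv2.imread(f'pics/{i}.png'),cv2.COLOR_BGR2GRAY)
    T=g('w13')[200:285,234:320]
    m=cv2.minMaxLoc(cv2.matchTemplate(g(n)[170:345,190:370],T,cv2.TM_CCOEFF_NORMED));print('nose',round(m[1],2),m[3],'ref (44,30)')
def st():
    o=bot.get_obs();print(round(o['time'],2),o['tool_pos'].round(1),tob(o['tool_pos']).round(1),o['contact_force'].round(1),o['moment'].round(2),o['grip_width'].round(1))
E
python3 -c "
from h import *
shot('wrist','w14');st();nose('w13');nose('w14');weights('w14')"
```

```text
Traceback (most recent call last):
  File "h.py", line 47, in st
    o=bot.get_obs();print(round(o['time'],2),o['tool_pos'].round(1),tob(o['tool_pos']).round(1),o['contact_force'].round(1),o['moment'].round(2),o['grip_width'].round(1))
                                                                                                                                                 ^^^^^^^^^^^^^^^^^^^^^
AttributeError: 'float' object has no attribute 'round'
```

```bash
sed -i "s/o\['grip_width'\].round(1)/round(o['grip_width'],1)/" h.py
python3 -c "
from h import *
st();nose('w13');nose('w14');weights('w14')"
```

```text
30.55 [451.9 348.6 179.4] [-15.1  -3.1] [ 7.9 -3.8 -3.4] [-0.75 -1.89  0.  ] 40.1
nose 1.0 (44, 30) ref (44,30)
nose 0.91 (44, 31) ref (44,30)
w14 [154. 196.  50.] [24.3 58.4]
w14 [274. 183.  55.] [30.8 -2.3]
```

Emit:
play_rows([
  {"x":0.006,"y":0,"z":0,"twist":0},
  {"x":0.013,"y":0,"z":0,"twist":0},
  {"x":0.02,"y":0,"z":0,"twist":0},
  {"x":0.027,"y":0,"z":0,"twist":0},
  {"x":0.034,"y":0,"z":0,"twist":0},
  {"x":0.041,"y":0,"z":0,"twist":0},
  {"x":0.048,"y":0,"z":0,"twist":0},
  {"x":0.055,"y":0,"z":0,"twist":0},
])

```text
time: 31.35
tool_pos: [404.5, 374.0, 179.5]
tcp_rot: [3.14, 0.006, 2.653]
contact_force: [9.4, -4.2, -4.6]
grip_width: 39.9
finger_force: 32.4
```

```bash
python3 -c "
from h import *
shot('wrist','w15');st();nose('w15');weights('w15')"
```

```text
31.4 [403.2 374.6 179.4] [40.1 -3.4] [ 8.  -2.7 -4.6] [-0.7  -1.93  0.03] 39.9
nose 0.9 (44, 31) ref (44,30)
w15 [272. 183.  55.] [85.7 -1.5]
w15 [350. 179.  56.] [ 87.5 -40. ]
w15 [158. 292.  54.] [23.9 62.9]
w15 [409. 185.  61.] [ 84.5 -70. ]
```

Nested and sliding; finish over the edge.

Emit:
play_rows([
  {"x":0.006,"y":0,"z":0,"twist":0},
  {"x":0.012,"y":0,"z":0,"twist":0},
  {"x":0.018,"y":0,"z":0,"twist":0},
  {"x":0.024,"y":0,"z":0,"twist":0},
  {"x":0.029,"y":0,"z":0,"twist":0},
  {"x":0.034,"y":0,"z":0,"twist":0},
  {"x":0.036,"y":0,"z":0,"twist":0},
  {"x":0.036,"y":0,"z":0,"twist":0},
])

```text
time: 32.2
tool_pos: [370.1, 391.8, 179.5]
tcp_rot: [3.141, -0.0, 2.653]
contact_force: [0.8, -0.3, -1.8]
grip_width: 39.9
finger_force: 32.2
```

```bash
python3 -c "
from h import *
shot('wrist','w16');st();nose('w16');weights('w16',25,62)"
```

```text
32.25 [369.9 391.6 179.1] [77.5 -2.9] [ 0.8 -0.7 -1.5] [ 0.08 -0.12  0.02] 39.9
nose 0.98 (44, 31) ref (44,30)
w16 [400. 241.  61.] [ 93.4 -68.8]
w16 [155. 239.  60.] [94.4 60.7]
w16 [322. 233.  49.] [ 97.7 -27.2]
```

Emit:
play_rows([
  {"x":0,"y":0,"z":-0.03,"twist":0},
  {"x":0,"y":0,"z":-0.065,"twist":0},
  {"x":-0.02,"y":-0.01,"z":-0.09,"twist":0},
  {"x":-0.04,"y":-0.02,"z":-0.12,"twist":0},
  {"x":-0.065,"y":-0.035,"z":-0.12,"twist":0},
  {"x":-0.09,"y":-0.05,"z":-0.12,"twist":0},
  {"x":-0.115,"y":-0.069,"z":-0.12,"twist":0},
  {"x":-0.115,"y":-0.069,"z":-0.12,"twist":0},
])

```text
time: 33.05
tool_pos: [440.5, 274.1, 298.6]
tcp_rot: [-3.14, -0.0, 2.65]
contact_force: [-0.0, 0.1, -1.9]
grip_width: 39.9
finger_force: 32.2
```

```bash
python3 -c "
from h import *
np.set_printoptions(precision=1,suppress=True)
shot('wrist','w17');st();nose('w17');weights('w17',20,50)
a=load('w1');b=load('w2');t=load('top0');s=load('scene0')
T=lambda x,y:(t,(x-390)/2+200,y/2+130)
S=lambda x,y:(s,220+x/2.167,90+y/2.165)
def rr(o):
    p=tri(o);print(p,tob(p),[np.abs(proj(c,p)-[u,v]).max().round(1) for c,u,v in o])
rr([(a,279.5,156),(b,278,170)])
rr([(a,279.5,156),(b,278,170),T(643,122)])
rr([(b,308,92),T(591,128),S(142,207)])
rr([(a,261,83),(b,250,45)])
"
```

```text
33.1 [439.8 275.6 298.7] [-38.5  67.1] [ 0.   0.7 -1.8] [ 0.1 -0.2 -0. ] 39.5
nose 0.98 (44, 30) ref (44,30)
w17 [278. 141.  31.] [19.5 66.7]
[427.5 159.  247.1] [-81.9 176. ] [np.float64(0.0), np.float64(0.0)]
[430.5 153.1 196. ] [-87.3 179.7] [np.float64(0.4), np.float64(2.2), np.float64(0.5)]
[425.2 212.4 205.6] [-55.  129.8] [np.float64(2.3), np.float64(1.3), np.float64(0.5)]
[371.  230.2 169.4] [  1.2 139.4] [np.float64(0.0), np.float64(0.0)]
```

Emit:
play_rows([
  {"x":0,"y":0,"z":0.03,"twist":0},
  {"x":0,"y":0,"z":0.06,"twist":0},
  {"x":0,"y":0,"z":0.08,"twist":0},
  {"x":0,"y":0,"z":0.1,"twist":0},
  {"x":0,"y":0,"z":0.11,"twist":0},
  {"x":0,"y":0,"z":0.116,"twist":0},
  {"x":0,"y":0,"z":0.119,"twist":0},
  {"x":0,"y":0,"z":0.119,"twist":0},
])

```text
time: 33.9
tool_pos: [439.8, 277.0, 180.5]
tcp_rot: [3.141, 0.0, 2.653]
contact_force: [-0.0, 0.9, -1.1]
grip_width: 39.8
finger_force: 32.2
```

Emit:
play_rows([
  {"x":0.005,"y":0,"z":0,"twist":0},
  {"x":0.01,"y":0,"z":0,"twist":0},
  {"x":0.016,"y":0,"z":0,"twist":0},
  {"x":0.022,"y":0,"z":0,"twist":0},
  {"x":0.029,"y":0,"z":0,"twist":0},
  {"x":0.036,"y":0,"z":0,"twist":0},
  {"x":0.043,"y":0,"z":0,"twist":0},
  {"x":0.05,"y":0,"z":0,"twist":0},
])

```text
time: 34.7
tool_pos: [397.6, 299.8, 181.0]
tcp_rot: [3.139, 0.006, 2.653]
contact_force: [9.1, -5.0, -3.2]
grip_width: 39.7
finger_force: 32.9
```

```bash
python3 -c "
from h import *
shot('wrist','w18');st();nose('w18');weights('w18')"
```

```text
34.75 [396.4 300.3 180.9] [11.5 65.4] [ 7.8 -2.5 -2.5] [-0.62 -1.57 -0.01] 39.6
nose 0.91 (44, 31) ref (44,30)
w18 [275. 184.  52.] [56.2 65.6]
w18 [245. 125.  53.] [84.8 79.8]
w18 [409. 301.  53.] [-11.7 -10.6]
w18 [328. 119.  48.] [87.5 40.5]
```

Emit:
play_rows([
  {"x":0.007,"y":0,"z":0,"twist":0},
  {"x":0.014,"y":0,"z":0,"twist":0},
  {"x":0.021,"y":0,"z":0,"twist":0},
  {"x":0.028,"y":0,"z":0,"twist":0},
  {"x":0.035,"y":0,"z":0,"twist":0},
  {"x":0.042,"y":0,"z":0,"twist":0},
  {"x":0.048,"y":0,"z":0,"twist":0},
  {"x":0.053,"y":0,"z":0,"twist":0},
])

```text
time: 35.55
tool_pos: [351.8, 324.7, 181.7]
tcp_rot: [3.138, 0.008, 2.654]
contact_force: [11.6, -8.4, 3.4]
grip_width: 39.7
finger_force: 33.1
```

Emit:
play_rows([
  {"x":0.004,"y":0,"z":0,"twist":0},
  {"x":0.008,"y":0,"z":0,"twist":0},
  {"x":0.011,"y":0,"z":0,"twist":0},
  {"x":0.013,"y":0,"z":0,"twist":0},
  {"x":0.013,"y":0,"z":0,"twist":0},
  {"x":0.013,"y":0,"z":0,"twist":0},
  {"x":0.013,"y":0,"z":0,"twist":0},
  {"x":0.013,"y":0,"z":0,"twist":0},
])

```text
time: 36.35
tool_pos: [336.8, 331.2, 179.8]
tcp_rot: [-3.141, -0.001, 2.653]
contact_force: [-0.0, 0.3, -1.5]
grip_width: 39.8
finger_force: 32.2
```

```bash
python3 -c "
from h import *
shot('wrist','w19');st();nose('w19');weights('w19',25,62)"
```

```text
36.4 [336.9 331.2 179.9] [78.5 65.9] [ 0.8  1.  -2.1] [-0.   -0.15  0.  ] 40.2
nose 0.98 (44, 31) ref (44,30)
w19 [263. 211.  55.] [111.3  72.5]
w19 [266. 290.  61.] [65.5 71.8]
w19 [403. 245.  60.] [91.8 -1.4]
w19 [520. 313.  36.] [ 47.5 -79.6]
```

Emit:
play_rows([
  {"x":-0.01,"y":0.01,"z":-0.003,"twist":0},
  {"x":-0.02,"y":0.025,"z":-0.003,"twist":0},
  {"x":-0.03,"y":0.04,"z":-0.003,"twist":0},
  {"x":-0.03,"y":0.046,"z":-0.003,"twist":0},
  {"x":-0.03,"y":0.046,"z":0,"twist":0},
  {"x":-0.03,"y":0.046,"z":0.0015,"twist":0},
  {"x":-0.03,"y":0.046,"z":0.0025,"twist":0},
  {"x":-0.03,"y":0.046,"z":0.0025,"twist":0},
])

```text
time: 37.2
tool_pos: [384.7, 357.5, 177.7]
tcp_rot: [-3.141, -0.0, 2.653]
contact_force: [0.2, -0.0, -0.7]
grip_width: 39.7
finger_force: 32.2
```

Emit:
play_rows([
  {"x":0,"y":0,"z":0,"twist":0},
  {"x":0,"y":0,"z":0,"twist":0},
  {"x":0,"y":0,"z":0,"twist":0},
  {"x":0,"y":0,"z":0,"twist":0},
  {"x":0,"y":0,"z":0,"twist":0},
  {"x":0,"y":0,"z":0,"twist":0},
  {"x":0,"y":0,"z":0,"twist":0},
  {"x":0,"y":0,"z":0,"twist":0},
])

```text
time: 38.0
tool_pos: [385.2, 357.6, 177.7]
tcp_rot: [-3.141, -0.0, 2.653]
contact_force: [-2.0, -0.6, 1.6]
grip_width: 40.0
finger_force: 32.1
```

Just touching. Release, rise to the higher grip, close.

Emit:
play_rows([
  {"x":0,"y":0,"z":0,"twist":0},
  {"x":0,"y":0,"z":0,"twist":0},
  {"x":0,"y":0,"z":0,"twist":0},
  {"x":0,"y":0,"z":0,"twist":0},
  {"x":0,"y":0,"z":0,"twist":0},
  {"x":0,"y":0,"z":0,"twist":0},
  {"x":0,"y":0,"z":0,"twist":0},
  {"x":0,"y":0,"z":0,"twist":0},
], jaw=0)

```text
time: 38.8
tool_pos: [385.4, 357.7, 177.7]
tcp_rot: [-3.142, 0.0, 2.653]
contact_force: [0.2, -0.1, 0.0]
grip_width: 91.5
finger_force: 0.0
```

Emit:
play_rows([
  {"x":0,"y":0,"z":-0.005,"twist":0},
  {"x":0,"y":0,"z":-0.01,"twist":0},
  {"x":0,"y":0,"z":-0.015,"twist":0},
  {"x":0,"y":0,"z":-0.02,"twist":0},
  {"x":0,"y":0,"z":-0.025,"twist":0},
  {"x":0,"y":0,"z":-0.028,"twist":0},
  {"x":0,"y":0,"z":-0.028,"twist":0},
  {"x":0,"y":0,"z":-0.028,"twist":0},
])

```text
time: 39.6
tool_pos: [385.3, 357.7, 205.6]
tcp_rot: [-3.141, 0.0, 2.653]
contact_force: [-0.6, -0.8, 0.3]
grip_width: 91.8
finger_force: 0.0
```

Emit:
play_rows([
  {"x":0,"y":0,"z":0,"twist":0},
  {"x":0,"y":0,"z":0,"twist":0},
  {"x":0,"y":0,"z":0,"twist":0},
  {"x":0,"y":0,"z":0,"twist":0},
  {"x":0,"y":0,"z":0,"twist":0},
  {"x":0,"y":0,"z":0,"twist":0},
  {"x":0,"y":0,"z":0,"twist":0},
  {"x":0,"y":0,"z":0,"twist":0},
], jaw=1)

```text
time: 40.4
tool_pos: [385.4, 357.7, 205.7]
tcp_rot: [-3.142, 0.0, 2.653]
contact_force: [-0.8, -0.3, -0.6]
grip_width: 40.4
finger_force: 30.0
```

Run:
```python
from h import *
st();shot('wrist','w20')
g=lambda i:cv2.cvtColor(cv2.imread(f'pics/{i}.png'),cv2.COLOR_BGR2GRAY)
T=g('w3')[206:246,232:322]
print(cv2.minMaxLoc(cv2.matchTemplate(g('w20')[170:345,190:370],T,cv2.TM_CCOEFF_NORMED)),'w3 ref (42,36)')
f=np.array([np.cos(np.radians(114.4)),np.sin(np.radians(114.4))]);P=np.array([461.5,79.7])
o=bot.get_obs()
print(P+140*f, P+41*f)
go(*(P+150*f),300,114.4)
```

```text
40.4 [385.4 357.7 205.7] [48.  19.8] [-0.8 -0.3 -0.6] [ 0.07 -0.16 -0.02] 40.4
(-0.4280238747596741, 0.6639094352722168, (74, 120), (41, 37)) w3 ref (42,36)
[403.66537982 207.19571251] [444.56271838 117.03803009]
shift [-0.0789 -0.1182 -0.0943] twist 37.6
```

Emit:
play_rows([
  {"x":0,"y":0,"z":-0.04,"twist":0},
  {"x":0,"y":0,"z":-0.08,"twist":0},
  {"x":-0.01,"y":-0.017,"z":-0.115,"twist":5},
  {"x":-0.022,"y":-0.034,"z":-0.115,"twist":12},
  {"x":-0.036,"y":-0.054,"z":-0.115,"twist":19},
  {"x":-0.05,"y":-0.075,"z":-0.115,"twist":26},
  {"x":-0.065,"y":-0.098,"z":-0.115,"twist":33},
  {"x":-0.0789,"y":-0.1182,"z":-0.115,"twist":37.6},
])

```text
time: 41.25
tool_pos: [399.3, 215.2, 320.6]
tcp_rot: [-3.141, 0.0, 1.992]
contact_force: [-0.4, 0.2, -1.7]
grip_width: 39.8
finger_force: 30.0
```

Emit:
play_rows([
  {"x":0,"y":0,"z":0,"twist":0},
  {"x":0,"y":0,"z":0,"twist":0},
  {"x":0,"y":0,"z":0.01,"twist":0},
  {"x":0,"y":0,"z":0.0205,"twist":0},
  {"x":0,"y":0,"z":0.0205,"twist":0},
  {"x":0,"y":0,"z":0.0205,"twist":0},
  {"x":0,"y":0,"z":0.0205,"twist":0},
  {"x":0,"y":0,"z":0.0205,"twist":0},
])

```text
time: 42.05
tool_pos: [399.7, 216.5, 300.4]
tcp_rot: [3.141, 0.0, 1.997]
contact_force: [0.6, -0.1, -1.1]
grip_width: 39.7
finger_force: 30.0
```

Run:
```python
from h import *
st();shot('wrist','w21');s=shot('scene','s21');t=shot('top','t21')
print(np.degrees(bot.get_obs()['tcp_rot'][2]))
go(412.3,189.5,300.2,114.4); go(445.3,116.9,300.2,114.4)
o=np.zeros((600,800,3),np.uint8)
o[:400,:400]=cv2.resize(cv2.imread('pics/s21.png')[230:400,190:360],(400,400),interpolation=3)
o[:400,400:]=cv2.resize(cv2.imread('pics/s21.png')[60:260,240:440],(400,400),interpolation=3)
o[400:,:280]=cv2.resize(cv2.imread('pics/t21.png')[130:330,130:410],(280,200),interpolation=3)
o[400:,300:640]=cv2.resize(cv2.imread('pics/w21.png')[180:380,110:450],(340,200),interpolation=3)
cv2.imwrite('pics/comp21.png',o)
```

```text
42.05 [399.7 216.5 300.4] [-30.5 138.1] [ 0.6 -0.1 -1.1] [ 0.01 -0.04 -0.01] 39.7
114.3965624329753
shift [-0.0297  0.0005  0.0002] twist -0.0
shift [-0.1095  0.0005  0.0002] twist -0.0
```

View pics/comp21.png

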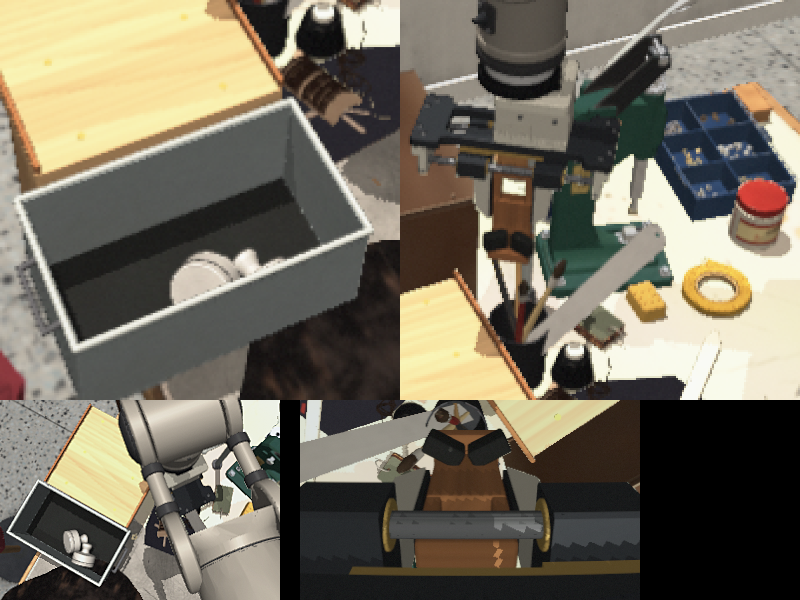

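Emit:
play_rows([
  {"x":-0.015,"y":0.0005,"z":0,"twist":0},
  {"x":-0.03,"y":0.0005,"z":0,"twist":0},
  {"x":-0.04,"y":0.0005,"z":0,"twist":0},
  {"x":-0.05,"y":0.0005,"z":0,"twist":0},
  {"x":-0.06,"y":0.0005,"z":0,"twist":0},
  {"x":-0.068,"y":0.0005,"z":0,"twist":0},
  {"x":-0.076,"y":0.0005,"z":0,"twist":0},
  {"x":-0.076,"y":0.0005,"z":0,"twist":0},
])

```text
time: 43.0
tool_pos: [431.8, 146.6, 300.1]
tcp_rot: [-3.142, 0.0, 1.996]
contact_force: [-0.3, -0.3, -1.5]
grip_width: 39.9
finger_force: 30.0
```

Emit:
play_rows([
  {"x":-0.007,"y":0,"z":0,"twist":0},
  {"x":-0.014,"y":0,"z":0,"twist":0},
  {"x":-0.021,"y":0,"z":0,"twist":0},
  {"x":-0.028,"y":0,"z":0,"twist":0},
  {"x":-0.028,"y":0,"z":0,"twist":0},
  {"x":-0.028,"y":0,"z":0,"twist":0},
  {"x":-0.028,"y":0,"z":0,"twist":0},
  {"x":-0.028,"y":0,"z":0,"twist":0},
])

```text
time: 43.8
tool_pos: [442.8, 122.0, 300.2]
tcp_rot: [-3.142, 0.0, 1.997]
contact_force: [0.6, -0.5, -1.2]
grip_width: 40.3
finger_force: 30.0
```

Emit:
play_rows([
  {"x":0,"y":0,"z":0.003,"twist":0},
  {"x":0,"y":0,"z":0.005,"twist":0},
  {"x":0,"y":0,"z":0.007,"twist":0},
  {"x":0,"y":0,"z":0.008,"twist":0},
  {"x":0,"y":0,"z":0.009,"twist":0},
  {"x":0,"y":0,"z":0.0095,"twist":0},
  {"x":0,"y":0,"z":0.0095,"twist":0},
  {"x":0,"y":0,"z":0.0095,"twist":0},
])

```text
time: 44.6
tool_pos: [443.0, 121.8, 290.7]
tcp_rot: [3.142, 0.0, 1.997]
contact_force: [-0.0, 0.2, -1.0]
grip_width: 39.6
finger_force: 30.0
```

Emit:
play_rows([
  {"x":0,"y":0,"z":0.0005,"twist":0},
  {"x":0,"y":0,"z":0.001,"twist":0},
  {"x":0,"y":0,"z":0.001,"twist":0},
  {"x":0,"y":0,"z":0.001,"twist":0},
  {"x":0,"y":0,"z":0.001,"twist":0},
  {"x":0,"y":0,"z":0.001,"twist":0},
  {"x":0,"y":0,"z":0.001,"twist":0},
  {"x":0,"y":0,"z":0.001,"twist":0},
])

```text
time: 45.4
tool_pos: [443.1, 121.8, 290.0]
tcp_rot: [3.141, 0.0, 1.997]
contact_force: [-0.1, -0.2, 4.9]
grip_width: 39.5
finger_force: 30.0
```

```bash
python3 -c "
from h import *
shot('wrist','w22');st()
g=lambda i:cv2.cvtColor(cv2.imread(f'pics/{i}.png'),cv2.COLOR_BGR2GRAY)
a=cv2.imread('pics/w22.png').astype(int)
for v in range(180,350,10): print(v,[tuple(a[v-1:v+2,u-3:u+4].mean((0,1)).astype(int).tolist()[::-1]) for u in (240,258,276,294,312)])
"
```

```text
45.45 [443.  121.8 289.9] [-113.   201.6] [-1.   1.1  5.9] [-0.07 -0.04 -0.06] 39.9
180 [(214, 219, 205), (214, 219, 205), (46, 37, 27), (214, 219, 207), (214, 219, 206)]
190 [(167, 161, 147), (214, 219, 207), (126, 125, 115), (214, 219, 208), (214, 219, 207)]
200 [(187, 185, 171), (166, 159, 145), (152, 152, 144), (214, 219, 209), (214, 219, 207)]
210 [(118, 121, 113), (118, 101, 85), (80, 62, 47), (122, 105, 88), (121, 124, 115)]
220 [(30, 31, 29), (17, 18, 16), (99, 98, 90), (18, 19, 17), (29, 30, 28)]
230 [(32, 32, 30), (73, 75, 70), (188, 190, 179), (41, 42, 40), (30, 31, 29)]
240 [(49, 72, 60), (85, 86, 80), (214, 219, 217), (56, 57, 53), (209, 205, 185)]
250 [(61, 71, 59), (73, 49, 30), (127, 129, 121), (77, 51, 31), (141, 137, 121)]
260 [(44, 32, 23), (71, 47, 28), (142, 144, 135), (73, 48, 29), (44, 33, 24)]
270 [(61, 40, 25), (76, 50, 30), (138, 140, 131), (72, 47, 28), (61, 41, 26)]
280 [(76, 50, 30), (115, 77, 47), (115, 117, 109), (113, 75, 46), (75, 50, 30)]
290 [(56, 41, 31), (71, 52, 37), (91, 92, 86), (75, 55, 39), (56, 41, 31)]
300 [(67, 68, 67), (67, 68, 67), (67, 69, 68), (67, 69, 68), (89, 91, 89)]
310 [(76, 78, 77), (77, 78, 77), (76, 78, 77), (77, 78, 77), (78, 79, 79)]
320 [(77, 51, 32), (76, 51, 33), (76, 51, 33), (76, 51, 33), (77, 51, 32)]
330 [(101, 67, 40), (101, 67, 41), (102, 67, 41), (101, 68, 40), (145, 100, 61)]
340 [(99, 65, 40), (99, 65, 39), (99, 65, 40), (99, 65, 40), (106, 70, 43)]
```

Emit:
play_rows([
  {"x":0,"y":0,"z":0,"twist":0},
  {"x":0,"y":0,"z":0,"twist":0},
  {"x":0,"y":0,"z":0,"twist":0},
  {"x":0,"y":0,"z":0,"twist":0},
  {"x":0,"y":0,"z":0,"twist":0},
  {"x":0,"y":0,"z":0,"twist":0},
  {"x":0,"y":0,"z":0,"twist":0},
  {"x":0,"y":0,"z":0,"twist":0},
], jaw=0)

```text
time: 46.25
tool_pos: [443.0, 121.8, 289.7]
tcp_rot: [-3.142, 0.0, 1.997]
contact_force: [-0.8, -0.4, 0.8]
grip_width: 91.1
finger_force: 0.0
```

Emit:
play_rows([
  {"x":0,"y":0,"z":-0.01,"twist":0},
  {"x":0,"y":0,"z":-0.025,"twist":0},
  {"x":0,"y":0,"z":-0.045,"twist":0},
  {"x":0,"y":0,"z":-0.07,"twist":0},
  {"x":0,"y":0,"z":-0.1,"twist":0},
  {"x":0,"y":0,"z":-0.14,"twist":0},
  {"x":0,"y":0,"z":-0.18,"twist":0},
  {"x":0,"y":0,"z":-0.19,"twist":0},
])

```text
time: 47.05
tool_pos: [443.2, 121.9, 484.7]
tcp_rot: [3.134, 0.003, 1.997]
contact_force: [-0.3, 0.1, 0.1]
grip_width: 91.8
finger_force: 0.0
```

Emit:
play_rows([
  {"x":0,"y":0,"z":0,"twist":0},
  {"x":0,"y":0,"z":0,"twist":0},
  {"x":0,"y":0,"z":0,"twist":0},
  {"x":0,"y":0,"z":0,"twist":0},
  {"x":0,"y":0,"z":0,"twist":0},
  {"x":0,"y":0,"z":0,"twist":0},
  {"x":0,"y":0,"z":0,"twist":0},
  {"x":0,"y":0,"z":0,"twist":0},
])

```text
time: 47.85
tool_pos: [443.0, 121.8, 479.7]
tcp_rot: [-3.142, 0.0, 1.997]
contact_force: [-0.5, 0.7, 0.8]
grip_width: 91.8
finger_force: 0.0
```

Run:
```python
from h import *
st();w=shot('wrist','w23')
g=lambda i:cv2.cvtColor(cv2.imread(f'pics/{i}.png'),cv2.COLOR_BGR2GRAY)
# block + ball template from w1 (TCP z 480)
T=g('w1')[162:224,255:303]
m=cv2.minMaxLoc(cv2.matchTemplate(g('w23')[130:260,220:340],T,cv2.TM_CCOEFF_NORMED));print(m[1],m[3],'w1 at',(35,32))
hsv=cv2.cvtColor(cv2.imread('pics/w23.png'),cv2.COLOR_BGR2HSV)[130:260,230:330]
k=cv2.inRange(hsv,(5,100,60),(18,255,255));ys,xs=np.nonzero(k);print(len(xs),xs.mean()+230,ys.mean()+130,atz(w,xs.mean()+230,ys.mean()+130,310))
# block moved between two successive frames? (swing)
shot('wrist','w24');print(np.abs(g('w23').astype(int)-g('w24'))[130:260,230:330].mean())
```

```text
47.85 [443.  121.8 479.7] [-112.9  201.6] [-0.5  0.7  0.8] [-0.06 -0.11  0.  ] 91.8
0.8751301765441895 (32, 25) w1 at (35, 32)
1491 289.5546613011402 184.89805499664655 [449.19468192 140.56788207 310.        ]
0.8448461538461538
```

Block matches its initial hanging appearance, and it's still; the robot touches nothing.

```bash
python3 -c "
from plant import bot
print(bot.close_job())"
```

```text
the job is handed in; nothing more can be done
None
```

I handed the job in at about 48 s: both weights (only two were on the board) were seen in the bin, and the push block is back on its peg by image match, released. On the first push the block tipped in the grip, so I levered it upright against the peg's ball end (39 N at the wrist) and regripped it lower.

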